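# Sort the tablet jars by feel and stand them away

### The arm

A 6-joint arm with a two-finger parallel gripper is mounted at the origin on the work surface. World frame = base frame: x ahead of the robot, y to its left, z up, the work surface at z = 0. Lengths are in mm, angles in rad, forces in N, time in s.
With the tool pointing down it reaches from about 300 to 875 mm from the base axis. Payload 6.4 kg.
Tool frame: the origin (TCP) lies at the very end of the fingers, on their centre line; the grasp point (between the pads) lies 19 mm behind it; x points along the fingers, y is the direction in which the jaws open and shut, and the axes are right-handed (so a half turn about x gives the same grasp; the last joint's range is limited). The gripper opens to 85 mm and grips with 20 to 120 N. Pads are 22 mm wide; open, the fingers measure 114 mm over their backs; the gripper's body (76 mm by 85 mm) begins 54 mm behind the grasp point. The pads swing forward as they close: fully open they stand 13 mm farther back than shut.
Start: joints at [-1.316, 0.181, 1.607, -0, 1.354, -0.206], TCP at [255.7, -515.033, 231.288] pointing down, gripper open.
Joint ranges: [-2.99, 2.99], [-0.89, 2.07], [0.3, 2.58], [-1.14, 4.28], [0, 2.63], [-3.12, 3.12]. Speed limits (rad/s): [2.57, 2.57, 3.01, 3.14, 3.14, 3.14].

### API

Orientations are given as [roll, pitch, yaw] about the fixed x, y, z axes, in that order (R = Rz(yaw) Ry(pitch) Rx(roll)).
In Python, from station import ctrl gives the robot as it stands.
- The arm moves only by the tool drive_tool, never from a script. Its argument "deltas" is a list of rows, each an object with "xyz": the shift along the tool's x, y, z in mm, a list of three; "turn": the turn about the tool's x in rad. A call has 1 to 10 rows; each row shifts and turns the commanded pose from where the row before left it, along the tool's axes as they then stand; what a row does not reach is not made up. A row lasts 1/12 s, in which the tool goes at most 41.7 mm and 7.16 degrees, less where a joint would pass 70% of its speed; a pose out of reach is approached as far as the arm can. A call is refused whole if a number of a shift passes 41.7 or a number of a turn 0.125, either way. A call with a gripper value outside its range is refused whole. "claw" is the opening, from 0 (shut) to 1 (fully open), set as the call begins (left out, the last holds). The fingers move at their own pace and stop on an object; the grip force is fixed at half the most. Time passes only in rows, so rows that do not move let the fingers close. It gives the time, the measured TCP pose, the force and the opening at its end, in the units of the state.
- ctrl.state(): the state, without advancing time (a new reading comes with each control period).
- ctrl.grab_frame(name): name is "side" or "top" or "wrist"; returns the picture (420x560x3 uint8, red, green, blue); there is no depth.
- ctrl.camera_model(name): a dict with "mtx" (3x3 intrinsics, pixels), "extrinsics" (4x4, takes a point from camera to world coordinates); the wrist camera has in their place "T_tool_cam" (4x4, takes a point from camera to tool coordinates, whose origin is the TCP and whose axes are the tool frame's). Camera axes: x right, y down, z forward; pixel columns grow to the right and rows downward; lengths in mm; the calibration is good to about 2 mm. A picture is of the moment at which its call begins: read the wrist's pose just before it. camera_model takes no time and is no camera call.
- ctrl.job_done(): hands the job in, once; it reports no verdict.
The state is a dict: "time_s": time; "joint_pos": joint angles; "qvel": joint speeds; "effort": joint torques, N m; "position": TCP position; "tool_rot": TCP orientation; "ft_force": force on the tool from outside, world axes, zero at the start; "wrist_torque": the same for the moment, N m; "grip_width": finger opening in mm.
Only numpy, scipy, OpenCV 4.12 (cv2) and the standard library are available. Lean on these libraries where they do the work, as an engineer would, in place of code of your own. Each camera call takes 0.05 s, during which the arm holds its last target.

### The job

The jars of disinfectant tablets are scattered over the clinic desk and some have been knocked over; you cannot see how much is left in them. Pick up each jar and feel its weight: stand those that are still at least half full (250 g or more) upright in the grey supply tray, and stand the lighter ones upright in the cardboard returns carton. Leave the other things on the desk where they are.

Things in the scene. Friction and masses are not known exactly. Their poses are not given: they have to be found in the camera images.
- jar_a_mid (a point): mid-point (on the axis, half-way up) of an opaque white tablet jar 102 mm tall, z from base to cap. Square body 56 x 56 x 72 mm (x, y normal to its flats), sloping shoulder to 80 mm, then a round cap 44 mm across. Weighs 80 g empty to 420 g full, mostly low down; all look alike. Stands, or lies on a flat side (axis 28 mm up). May be absent
- jar_b_mid (a point): mid-point (on the axis, half-way up) of an opaque white tablet jar 102 mm tall, z from base to cap. Square body 56 x 56 x 72 mm (x, y normal to its flats), sloping shoulder to 80 mm, then a round cap 44 mm across. Weighs 80 g empty to 420 g full, mostly low down; all look alike. Stands, or lies on a flat side (axis 28 mm up). May be absent
- jar_c_mid (a point): mid-point (on the axis, half-way up) of an opaque white tablet jar 102 mm tall, z from base to cap. Square body 56 x 56 x 72 mm (x, y normal to its flats), sloping shoulder to 80 mm, then a round cap 44 mm across. Weighs 80 g empty to 420 g full, mostly low down; all look alike. Stands, or lies on a flat side (axis 28 mm up). May be absent
- jar_d_mid (a point): mid-point (on the axis, half-way up) of an opaque white tablet jar 102 mm tall, z from base to cap. Square body 56 x 56 x 72 mm (x, y normal to its flats), sloping shoulder to 80 mm, then a round cap 44 mm across. Weighs 80 g empty to 420 g full, mostly low down; all look alike. Stands, or lies on a flat side (axis 28 mm up). May be absent
- jar_e_mid (a point): mid-point (on the axis, half-way up) of an opaque white tablet jar 102 mm tall, z from base to cap. Square body 56 x 56 x 72 mm (x, y normal to its flats), sloping shoulder to 80 mm, then a round cap 44 mm across. Weighs 80 g empty to 420 g full, mostly low down; all look alike. Stands, or lies on a flat side (axis 28 mm up). May be absent
- jar_f_mid (a point): mid-point (on the axis, half-way up) of an opaque white tablet jar 102 mm tall, z from base to cap. Square body 56 x 56 x 72 mm (x, y normal to its flats), sloping shoulder to 80 mm, then a round cap 44 mm across. Weighs 80 g empty to 420 g full, mostly low down; all look alike. Stands, or lies on a flat side (axis 28 mm up). May be absent
- tray: deep grey plastic supply tray fixed on the desk, open on top, 222 x 222 mm outside, 210 x 210 mm inside, floor 6 mm and walls 50 mm above the desk; origin at the centre of its underside, x and y along its sides. It stands at the left or the right of the jars
- carton: open brown cardboard returns carton fixed on the desk, 222 x 222 mm outside, 210 x 210 mm inside, floor 6 mm and walls 60 mm above the desk; origin at the centre of its underside, x and y along its sides. It stands on the other side
- pen: ball pen, 108 mm long, 9 mm thick, lying along its own x; loose, not part of the job; origin at the underside
- tape_roll: roll of tape lying flat, 48 mm across, 18 mm high; loose, not part of the job; origin at the underside
- staple_box: small staple box, 48 x 34 x 20 mm; loose, not part of the job; origin at the underside
Mind the look-alikes: they are no part of the job. Leave any orange look-alike of the part that bears jar_e_mid alone. Leave any green look-alike of the part that bears jar_f_mid alone.

How it is judged (in metres and radians):
At the end, for the whole second after the job is handed in: Every jar stands upright (within 0.12 rad) at rest on the floor of the tray or of the carton, its axis within 90 mm of the middle along each side; no jar lighter than about 200 g is in the tray and none heavier than about 300 g is in the carton (between the two either place will do) (((contact force between jar_a and tray above 1.96 N and angle between jar_a_mid's own z axis and vertical below 0.12 rad and z of jar_a_mid in the frame of tray below 0.063 m and x of jar_a_mid in the frame of tray between -0.09 and 0.09 m and y of jar_a_mid in the frame of tray between -0.09 and 0.09 m) or (contact force between jar_a and carton below 2.94 N and angle between jar_a_mid's own z axis and vertical below 0.12 rad and z of jar_a_mid in the frame of carton below 0.063 m and x of jar_a_mid in the frame of carton between -0.09 and 0.09 m and y of jar_a_mid in the frame of carton between -0.09 and 0.09 m)) and ((contact force between jar_b and tray above 1.96 N and angle between jar_b_mid's own z axis and vertical below 0.12 rad and z of jar_b_mid in the frame of tray below 0.063 m and x of jar_b_mid in the frame of tray between -0.09 and 0.09 m and y of jar_b_mid in the frame of tray between -0.09 and 0.09 m) or (contact force between jar_b and carton below 2.94 N and angle between jar_b_mid's own z axis and vertical below 0.12 rad and z of jar_b_mid in the frame of carton below 0.063 m and x of jar_b_mid in the frame of carton between -0.09 and 0.09 m and y of jar_b_mid in the frame of carton between -0.09 and 0.09 m)) and ((contact force between jar_c and tray above 1.96 N and angle between jar_c_mid's own z axis and vertical below 0.12 rad and z of jar_c_mid in the frame of tray below 0.063 m and x of jar_c_mid in the frame of tray between -0.09 and 0.09 m and y of jar_c_mid in the frame of tray between -0.09 and 0.09 m) or (contact force between jar_c and carton below 2.94 N and angle between jar_c_mid's own z axis and vertical below 0.12 rad and z of jar_c_mid in the frame of carton below 0.063 m and x of jar_c_mid in the frame of carton between -0.09 and 0.09 m and y of jar_c_mid in the frame of carton between -0.09 and 0.09 m)) and ((contact force between jar_d and tray above 1.96 N and angle between jar_d_mid's own z axis and vertical below 0.12 rad and z of jar_d_mid in the frame of tray below 0.063 m and x of jar_d_mid in the frame of tray between -0.09 and 0.09 m and y of jar_d_mid in the frame of tray between -0.09 and 0.09 m) or (contact force between jar_d and carton below 2.94 N and angle between jar_d_mid's own z axis and vertical below 0.12 rad and z of jar_d_mid in the frame of carton below 0.063 m and x of jar_d_mid in the frame of carton between -0.09 and 0.09 m and y of jar_d_mid in the frame of carton between -0.09 and 0.09 m)) and ((contact force between jar_e and tray above 1.96 N and angle between jar_e_mid's own z axis and vertical below 0.12 rad and z of jar_e_mid in the frame of tray below 0.063 m and x of jar_e_mid in the frame of tray between -0.09 and 0.09 m and y of jar_e_mid in the frame of tray between -0.09 and 0.09 m) or (contact force between jar_e and carton below 2.94 N and angle between jar_e_mid's own z axis and vertical below 0.12 rad and z of jar_e_mid in the frame of carton below 0.063 m and x of jar_e_mid in the frame of carton between -0.09 and 0.09 m and y of jar_e_mid in the frame of carton between -0.09 and 0.09 m)) and ((contact force between jar_f and tray above 1.96 N and angle between jar_f_mid's own z axis and vertical below 0.12 rad and z of jar_f_mid in the frame of tray below 0.063 m and x of jar_f_mid in the frame of tray between -0.09 and 0.09 m and y of jar_f_mid in the frame of tray between -0.09 and 0.09 m) or (contact force between jar_f and carton below 2.94 N and angle between jar_f_mid's own z axis and vertical below 0.12 rad and z of jar_f_mid in the frame of carton below 0.063 m and x of jar_f_mid in the frame of carton between -0.09 and 0.09 m and y of jar_f_mid in the frame of carton between -0.09 and 0.09 m)) and linear speed of each of jar_a, jar_b, jar_c, jar_d, jar_e, jar_f below 0.02 m/s); the robot touches nothing.
It fails at once if one of the other things on the desk is shoved more than 5 cm (distance of any of pen, tape_roll, staple_box from where it was at the start of the episode above 0.05 m).
Of jar_a, jar_d, jar_e only 2 to 3 are there at a start; the rules pass over those that are not, and their reading is None.
Of jar_b, jar_c, jar_f only 2 to 3 are there at a start; the rules pass over those that are not, and their reading is None.
At some moment in a run one of jar_a, jar_b, jar_c, jar_d, jar_e, jar_f may be knocked a few centimetres aside while the robot is not near it.
Once in a run the grip may slacken for a moment while it holds something.
It also fails if it takes over 210 s, if anything falls off the work surface, if the arm or the gripper's body presses on something with over 40 N, if the wrist force passes 120 N, or if a joint passes its speed limit or range.

## Working session

There is one attempt and no reset: what is moved stays moved. The work goes in short steps, Python scripts to look and compute and a tool call to move; the robot and the scene stay as the last step left them, time stands still between calls to the robot, and variables do not carry over. Pictures are saved under pics/ and viewed, and the job is handed in when it is done.

Besides the shell and the picture viewer there is one more tool, called after "Call:" as name(argument=value, ...), one argument or row to a line, values as JSON. drive_tool: Moves the arm, as the interface text tells. Its arguments: {"type":"object","properties":{"deltas":{"type":"array"},"claw":{"type":"number"}},"required":["deltas"]}

```bash
ls; mkdir -p pics; python3 - <<'E'
from station import ctrl
import cv2
print(ctrl.state())
for n in ("top","side","wrist"):
    m=ctrl.camera_model(n); print(n,m)
    f=ctrl.grab_frame(n); cv2.imwrite(f"pics/{n}0.png",cv2.cvtColor(f,cv2.COLOR_RGB2BGR))
E
```

```text
pics
{'time_s': 0.0, 'joint_pos': array([-1.31627460e+00,  1.81531425e-01,  1.60798875e+00,  4.13366460e-05,
        1.35377733e+00, -2.06290302e-01]), 'qvel': array([-0.00033008,  0.00102501,  0.00101961,  0.00021455, -0.0011237 ,
        0.00022392]), 'effort': array([-1.45718164e-03, -4.44867897e+01, -3.51336050e+01, -4.14921860e-04,
        8.82148684e-03, -5.43585656e-06]), 'position': array([ 255.58395653, -514.4801936 ,  230.39885465]), 'tool_rot': array([-1.80075103,  1.569091  ,  1.80164472]), 'ft_force': array([ 0.2446783 ,  0.9443323 , -0.53571151]), 'wrist_torque': array([0.0843391 , 0.0312756 , 0.05577593]), 'grip_width': 85.54346103286207}
top {'mtx': array([[457.64946947,   0.        , 274.10312635],
       [  0.        , 457.64946947, 209.696049  ],
       [  0.        ,   0.        ,   1.        ]]), 'extrinsics': array([[ 2.51536257e-03, -9.90799204e-01,  1.35316701e-01,
         3.20892706e+02],
       [-9.99557365e-01,  1.52017557e-03,  2.97113210e-02,
        -1.53811220e+01],
       [-2.96436584e-02, -1.35331539e-01, -9.90356818e-01,
         1.01298694e+03],
  
[... 433 characters left out ...]
2],
       [-1.68256812e-02, -6.40526352e-01, -7.67751841e-01,
         9.76358020e+02],
       [ 0.00000000e+00,  0.00000000e+00,  0.00000000e+00,
         1.00000000e+00]])}
wrist {'mtx': array([[295.14984646,   0.        , 283.20779389],
       [  0.        , 295.14984646, 207.8958233 ],
       [  0.        ,   0.        ,   1.        ]]), 'T_tool_cam': array([[ 7.18415058e-04, -2.96058937e-01,  9.55169404e-01,
        -1.43205268e+02],
       [ 9.99999491e-01,  8.89184502e-04, -4.76526648e-04,
        -5.99781500e-01],
       [-7.08241858e-04,  9.55169260e-01,  2.96059425e-01,
        -7.54222876e+01],
       [ 0.00000000e+00,  0.00000000e+00,  0.00000000e+00,
         1.00000000e+00]])}
```

View pics/top0.png

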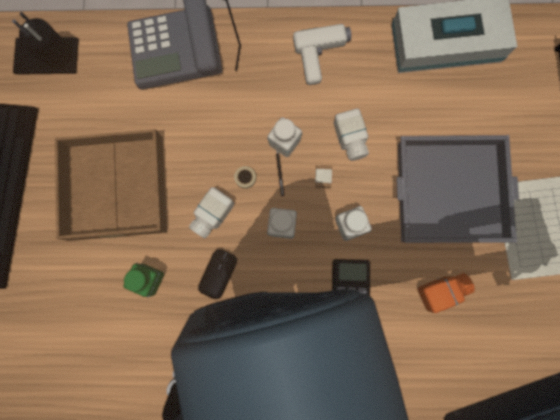

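View pics/side0.png

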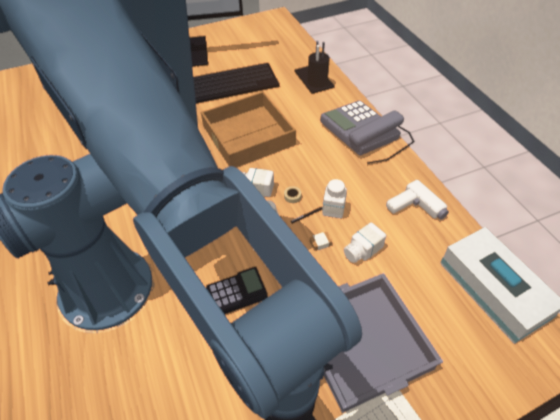

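View pics/wrist0.png

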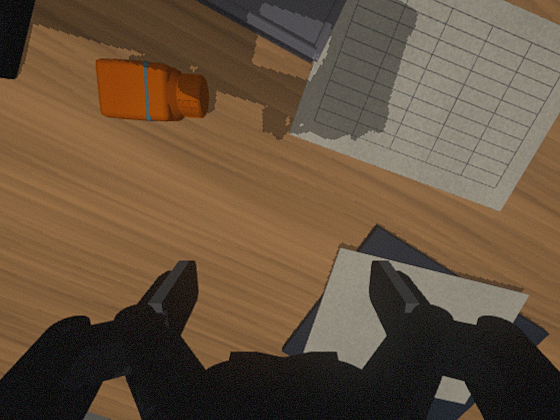

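```bash
cat > h.py <<'E'
from station import ctrl
import cv2, numpy as np
from scipy.spatial.transform import Rotation as Rn
def pose():
    s=ctrl.state(); T=np.eye(4); T[:3,:3]=Rn.from_euler('xyz',s['tool_rot']).as_matrix(); T[:3,3]=s['position']; return T,s
def cam(n,Tt=None):
    m=ctrl.camera_model(n)
    E=m['extrinsics'] if 'extrinsics' in m else Tt@m['T_tool_cam']
    return m['mtx'],E
def back(n,px,z,Tt=None):
    K,E=cam(n,Tt); px=np.atleast_2d(px).astype(float)
    d=(E[:3,:3]@np.linalg.inv(K)@np.c_[px,np.ones(len(px))].T).T
    o=E[:3,3]; t=(z-o[2])/d[:,2]; return o+d*t[:,None]
def proj(n,P,Tt=None):
    K,E=cam(n,Tt); P=np.atleast_2d(P).astype(float)
    c=(P-E[:3,3])@E[:3,:3]; u=(K@c.T).T; return u[:,:2]/u[:,2:]
def snap(n,name):
    T,s=pose(); f=cv2.cvtColor(ctrl.grab_frame(n),cv2.COLOR_RGB2BGR); cv2.imwrite(f'pics/{name}.png',f); return f,T
def crop(f,x0,y0,x1,y1,k,name):
    cv2.imwrite(f'pics/{name}.png',cv2.resize(f[y0:y1,x0:x1],None,fx=k,fy=k,interpolation=cv2.INTER_CUBIC))
E
python3 - <<'E'
from h import *
f=cv2.imread('pics/top0.png'); crop(f,180,95,380,245,4,'c0')
print(back('top',[[408,145],[505,145],[508,235],[405,235]],50).round())
print(back('top',[[57,142],[159,133],[165,232],[60,239]],60).round())
E
```

```text
[[ 592. -274.   50.]
 [ 591. -479.   50.]
 [ 399. -473.   50.]
 [ 399. -260.   50.]]
[[601. 487.  60.]
 [619. 263.  60.]
 [404. 243.  60.]
 [389. 466.  60.]]
```

View pics/c0.png

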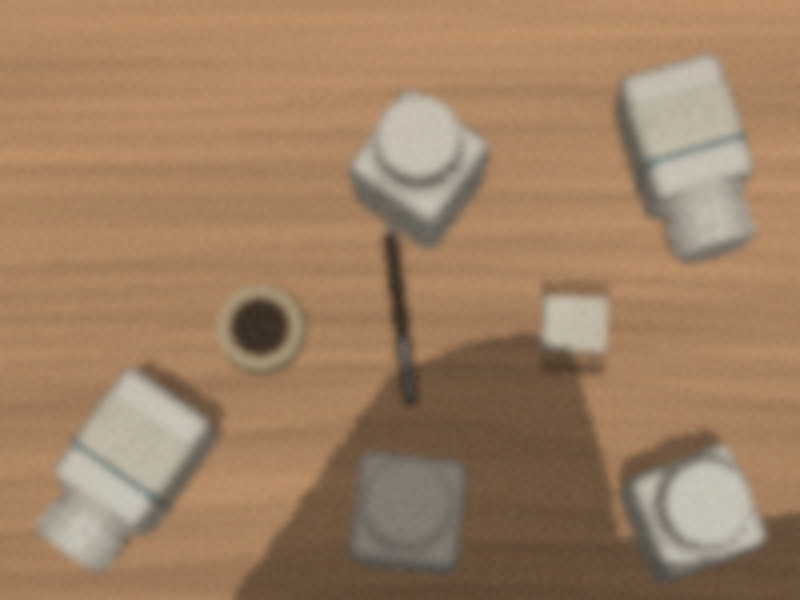

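```bash
python3 - <<'E'
from h import *
T,s=pose(); print(T.round(3), s['joint_pos'].round(3))
print('caps z102', back('top',[[285,129],[356.5,220],[282,222]],102).round())
print('J1 base',)
print('pen,tape,staple',back('top',[[277,155],[282.5,195],[245,177],[324,176]],10).round())
# lying jars: base-mid and cap-end px at axis height 28..
print('J2',back('top',[[180+668/4,95+75/4],[180+715/4,95+250/4]],35).round(1))
print('J3',back('top',[[180+175/4,95+400/4],[180+70/4,95+545/4]],35).round(1))
E
```

```text
[[-0.00000e+00  4.45000e-01 -8.96000e-01  2.55590e+02]
 [ 1.00000e-03 -8.96000e-01 -4.45000e-01 -5.14616e+02]
 [-1.00000e+00 -1.00000e-03 -0.00000e+00  2.30596e+02]
 [ 0.00000e+00  0.00000e+00  0.00000e+00  1.00000e+00]] [-1.316  0.181  1.608  0.     1.354 -0.206]
caps z102 [[ 613.  -10.  102.]
 [ 424. -152.  102.]
 [ 420.   -4.  102.]]
J1 base
pen,tape,staple [[582.   9.  10.]
 [491.  -4.  10.]
 [532.  80.  10.]
 [534. -96.  10.]]
J2 [[ 668.3 -146.7   35. ]
 [ 569.1 -170.3   35. ]]
J3 [[486.9 123.6  35. ]
 [407.9 179.   35. ]]
```

```bash
cat >> h.py <<'E'
def plan(x,y,z,beta=None):
    T,s=pose(); b=np.degrees(np.arctan2(T[1,1],T[0,1])); 
    if beta is None: beta=b
    turn=np.radians((b-beta+180)%360-180)
    br=np.radians(beta); R=np.array([[0,np.cos(br),np.sin(br)],[0,np.sin(br),-np.cos(br)],[-1,0,0]])
    d=R.T@(np.array([x,y,z])-s['position'])
    print('now',s['position'].round(1),'beta',round(b,1),'w',round(s['grip_width'],1),'F',s['ft_force'].round(2),'t',round(s['time_s'],2))
    print('turn',turn.round(3),'then tool shift',d.round(1),'min rows',int(np.ceil(max(abs(d).max()/41.7,np.linalg.norm(d)/41.7))),'q6~',round(s['joint_pos'][5]+0,2))
E
python3 - <<'E'
from h import *
plan(424,-152,250,-69)
E
```

```text
now [ 255.6 -514.6  230.6] beta -63.6 w 85.6 F [-0.21 -0.58  0.1 ] t 0.15
turn 0.094 then tool shift [ -19.4 -278.2 -287.2] min rows 10 q6~ -0.21
```

Call:
drive_tool(
  deltas=[
    {"xyz": [-2, -23, -24], "turn": 0.05},
    {"xyz": [-2, -28, -29], "turn": 0.044},
    {"xyz": [-2, -28, -29]},
    {"xyz": [-2, -28, -29]},
    {"xyz": [-2, -28, -29]},
    {"xyz": [-2, -28, -29]},
    {"xyz": [-2, -28, -29]},
    {"xyz": [-2, -28, -29]},
    {"xyz": [-2, -28, -29]},
    {"xyz": [-2, -20, -20]},
  ],
  claw=1,
)

```text
invalid input
```

```bash
python3 - <<'E'
from h import *
plan(424,-152,250,-69)
f,T=snap('wrist','w1'); f2,_=snap('top','top1')
E
```

```text
now [ 255.6 -514.6  230.6] beta -63.6 w 85.6 F [-0.21 -0.58  0.1 ] t 0.15
turn 0.094 then tool shift [ -19.4 -278.2 -287.2] min rows 10 q6~ -0.21
```

View pics/w1.png

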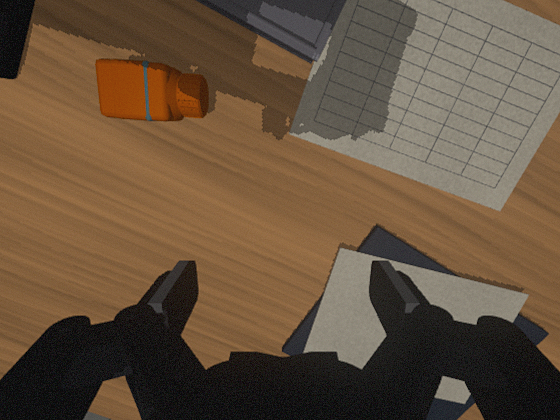

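View pics/top1.png

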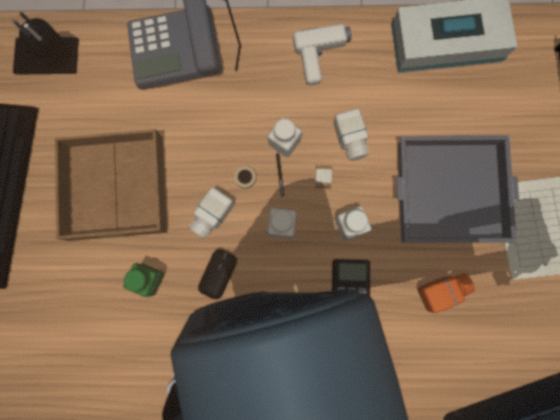

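Call:
drive_tool(
  deltas=[
    {"xyz": [-2, -23, -24], "turn": 0.05},
    {"xyz": [-2, -28, -29], "turn": 0.044},
    {"xyz": [-2, -28, -29], "turn": 0},
    {"xyz": [-2, -28, -29], "turn": 0},
    {"xyz": [-2, -28, -29], "turn": 0},
    {"xyz": [-2, -28, -29], "turn": 0},
    {"xyz": [-2, -28, -29], "turn": 0},
    {"xyz": [-2, -28, -29], "turn": 0},
    {"xyz": [-2, -28, -29], "turn": 0},
    {"xyz": [-2, -20, -20], "turn": 0},
  ],
  claw=1,
)

```text
time_s: 1.08
position: [413.8, -162.0, 251.6]
tool_rot: [-3.014, 1.57, 0.495]
ft_force: [0.2, 0.6, 0.4]
grip_width: 85.3
```

```bash
python3 - <<'E'
from h import *
plan(424,-152,250,-69)
f,T=snap('wrist','w2'); f2,_=snap('top','top2')
E
```

```text
now [ 413.8 -162.   251.6] beta -68.9 w 85.3 F [0.16 0.64 0.44] t 1.08
turn 0.001 then tool shift [  1.6  -5.6 -13.1] min rows 1 q6~ 0.56
```

View pics/w2.png

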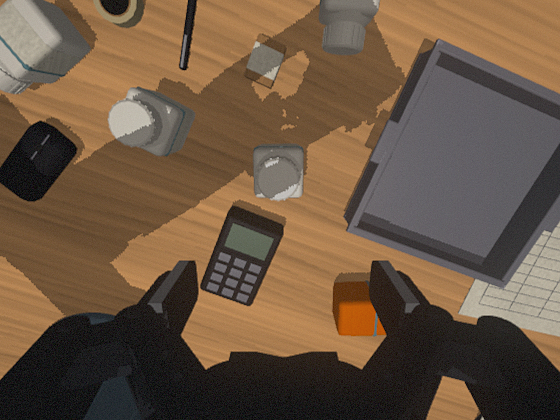

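View pics/top2.png

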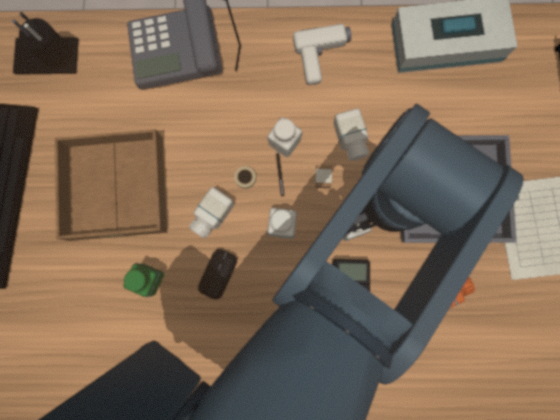

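```bash
python3 - <<'E'
from h import *
T,s=pose()
print(back('wrist',[[277,178],[133,123]],102,T).round(1), proj('wrist',T[:3,3],T).round())
f=cv2.imread('pics/w2.png'); crop(f,80,70,320,220,3.3,'c2')
f=cv2.imread('pics/top2.png'); crop(f,180,95,380,245,4,'c2t')
E
```

```text
[[ 426.9 -148.8  102. ]
 [ 426.6   -1.7  102. ]] [[284. 263.]]
```

View pics/c2.png

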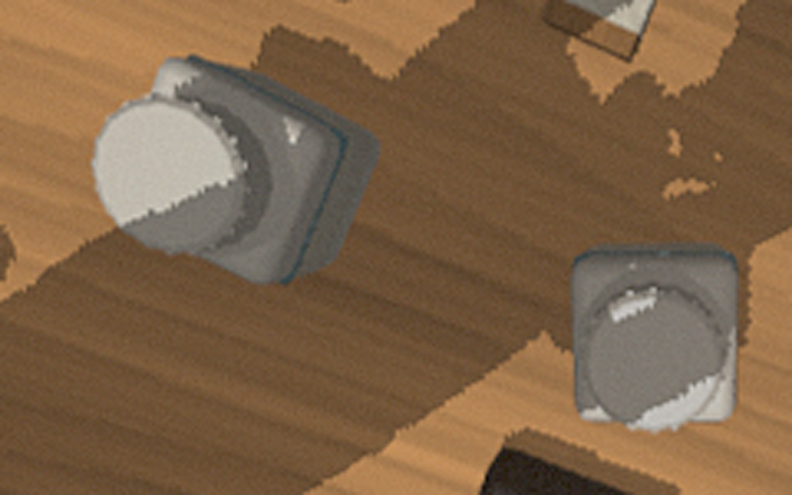

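Call:
drive_tool(
  deltas=[
    {"xyz": [10, -8, -15], "turn": 0},
    {"xyz": [35, 0, 0], "turn": 0},
    {"xyz": [40, 0, 0], "turn": 0},
    {"xyz": [40, 0, 0], "turn": 0},
    {"xyz": [40, 0, 0], "turn": 0},
    {"xyz": [30, 0, 0], "turn": 0},
    {"xyz": [18, 0, 0], "turn": 0},
    {"xyz": [0, 0, 0], "turn": 0},
  ],
  claw=1,
)

```text
time_s: 1.85
position: [420.9, -150.6, 34.3]
tool_rot: [-0.951, 1.562, 2.556]
ft_force: [-0.1, 0.8, -0.0]
grip_width: 85.4
```

Call:
drive_tool(
  deltas=[
    {"xyz": [0, 0, 0], "turn": 0},
    {"xyz": [0, 0, 0], "turn": 0},
    {"xyz": [0, 0, 0], "turn": 0},
    {"xyz": [0, 0, 0], "turn": 0},
    {"xyz": [0, 0, 0], "turn": 0},
  ],
  claw=0.3,
)

```text
time_s: 2.27
position: [425.8, -153.3, 40.3]
tool_rot: [2.142, 1.566, -0.632]
ft_force: [-0.0, -1.1, 7.9]
grip_width: 55.1
```

Call:
drive_tool(
  deltas=[
    {"xyz": [-10, 0, 0], "turn": 0},
    {"xyz": [-20, 0, 0], "turn": 0},
    {"xyz": [-30, 0, 0], "turn": 0},
    {"xyz": [-20, 0, 0], "turn": 0},
    {"xyz": [0, 0, 0], "turn": 0},
    {"xyz": [0, 0, 0], "turn": 0},
    {"xyz": [0, 0, 0], "turn": 0},
    {"xyz": [0, 0, 0], "turn": 0},
  ],
)

```text
time_s: 2.93
position: [423.2, -151.4, 117.2]
tool_rot: [-0.98, 1.568, 2.528]
ft_force: [-0.3, -0.7, -1.2]
grip_width: 55.1
```

```bash
python3 - <<'E'
from h import *
plan(424,-152,250,-69)
for i in range(3):
    f,_=snap('side','s3'); s=ctrl.state(); print(s['ft_force'].round(2),s['wrist_torque'].round(3))
E
```

```text
now [ 423.2 -151.4  117.2] beta -69.0 w 55.1 F [-0.33 -0.68 -1.25] t 2.93
turn 0.0 then tool shift [-132.8    0.9   -0.5] min rows 4 q6~ 0.6
[-1.61 -0.19  0.39] [ 0.008 -0.006  0.02 ]
[-0.18 -0.1  -0.44] [-0.004  0.017 -0.032]
[-0.65 -0.52  0.01] [ 0.034 -0.036  0.006]
```

View pics/s3.png

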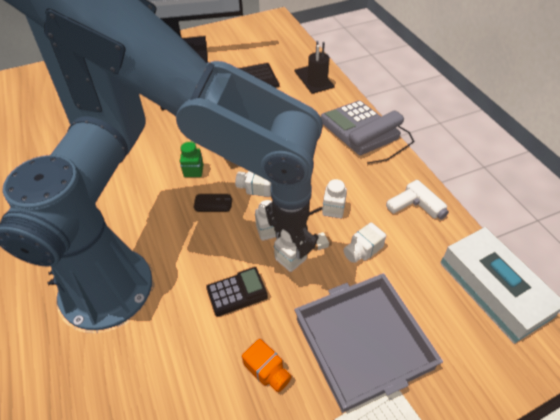

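```bash
cat >> h.py <<'E'
def weigh(n=16):
    F=[];M=[];E=[]
    for i in range(n):
        f=ctrl.grab_frame('wrist'); s=ctrl.state(); F.append(s['ft_force']);E.append(s['effort'])
    F=np.array(F);E=np.array(E)
    print('F',F.mean(0).round(2),'sd',F.std(0).round(2),'eff',E.mean(0).round(3)[1:4],E.std(0).round(3)[1:4],'pos',s['position'].round(1),'q',s['joint_pos'].round(4)[1:5],'w',round(s['grip_width'],1),'t',round(s['time_s'],2))
    return cv2.cvtColor(f,cv2.COLOR_RGB2BGR)
E
python3 - <<'E'
from h import *
cv2.imwrite('pics/w4.png',weigh())
E
```

```text
F [ 0.12  0.07 -0.98] sd [0.44 0.35 0.66] eff [-32.842 -30.61    0.   ] [0.036 0.043 0.   ] pos [ 424.2 -152.   118.3] q [4.2300e-02 2.0099e+00 1.0000e-04 1.0893e+00] w 55.0 t 3.88
```

View pics/w4.png

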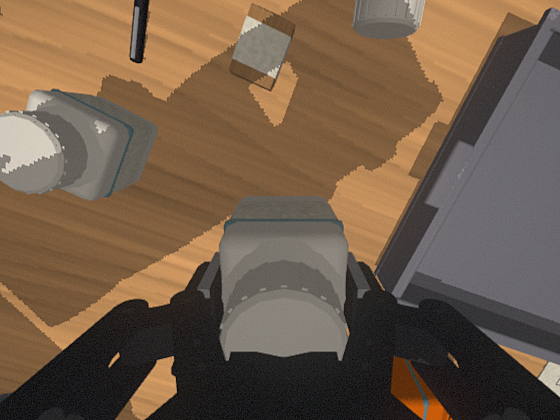

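Call:
drive_tool(
  deltas=[
    {"xyz": [-25, 0, 0], "turn": 0.1},
    {"xyz": [-30, 0, 0], "turn": 0.1},
    {"xyz": [-20, 0, 0], "turn": 0.08},
  ],
)

```text
time_s: 4.13
position: [424.6, -152.3, 195.2]
tool_rot: [2.471, 1.57, -0.589]
ft_force: [0.9, -0.8, 0.2]
grip_width: 55.1
```

```bash
python3 - <<'E'
from h import *
plan(549,419,190,-85)
plan(449,410,190,-85)
E
```

```text
now [ 424.6 -152.3  195.2] beta -85.3 w 55.1 F [ 0.95 -0.77  0.19] t 4.13
turn -0.005 then tool shift [   5.2 -558.3 -173.8] min rows 15 q6~ 0.88
now [ 424.6 -152.3  195.2] beta -85.3 w 55.1 F [ 0.95 -0.77  0.19] t 4.13
turn -0.005 then tool shift [   5.2 -558.   -73.4] min rows 14 q6~ 0.88
```

Call:
drive_tool(
  deltas=[
    {"xyz": [0, -18, -6], "turn": 0},
    {"xyz": [0, -28, -9], "turn": 0},
    {"xyz": [0, -34, -11], "turn": 0},
    {"xyz": [0, -34, -11], "turn": 0},
    {"xyz": [0, -34, -11], "turn": 0},
    {"xyz": [0, -34, -11], "turn": 0},
    {"xyz": [0, -34, -11], "turn": 0},
    {"xyz": [0, -34, -11], "turn": 0},
    {"xyz": [0, -34, -11], "turn": 0},
    {"xyz": [0, -34, -11], "turn": 0},
  ],
)

```text
time_s: 4.97
position: [499.3, 175.6, 193.3]
tool_rot: [2.95, 1.571, -0.105]
ft_force: [1.1, -0.5, -0.7]
grip_width: 55.3
```

Call:
drive_tool(
  deltas=[
    {"xyz": [0, -34, -11], "turn": 0},
    {"xyz": [0, -34, -11], "turn": 0},
    {"xyz": [0, -34, -11], "turn": 0},
    {"xyz": [0, -34, -11], "turn": 0},
    {"xyz": [0, -34, -11], "turn": 0},
    {"xyz": [0, -34, -11], "turn": 0},
    {"xyz": [0, -24, -8], "turn": 0},
    {"xyz": [0, -12, -4], "turn": 0},
    {"xyz": [0, 0, 0], "turn": 0},
    {"xyz": [0, 0, 0], "turn": 0},
  ],
)

```text
time_s: 5.8
position: [555.7, 419.8, 192.5]
tool_rot: [0.612, 1.57, -2.442]
ft_force: [0.3, -0.3, -0.8]
grip_width: 55.3
```

```bash
python3 - <<'E'
from h import *
plan(549,419,190,-85)
f,T=snap('wrist','w5'); f,_=snap('top','top5')
print(T.round(3).tolist())
E
```

```text
now [555.7 419.8 192.5] beta -85.0 w 55.3 F [ 0.3  -0.31 -0.76] t 5.8
turn 0.001 then tool shift [2.5 0.2 6.7] min rows 1 q6~ 1.96
[[-0.001, 0.088, -0.996, 555.706], [-0.001, -0.996, -0.088, 419.771], [-1.0, 0.001, 0.001, 192.494], [0.0, 0.0, 0.0, 1.0]]
```

View pics/w5.png

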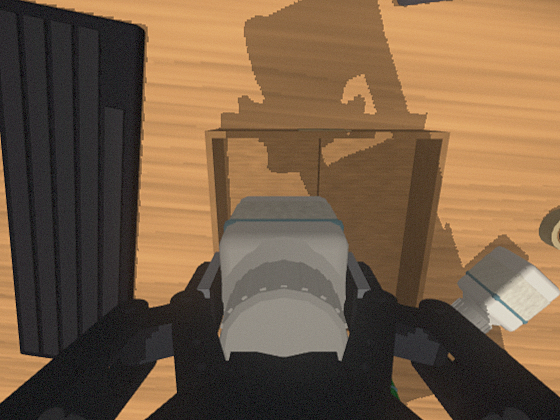

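View pics/top5.png

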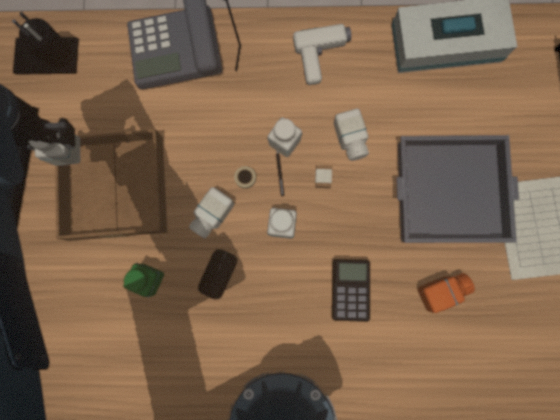

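```bash
python3 - <<'E'
from h import *
T,s=pose()
print('carton far corners outer wrist',back('wrist',[[207,131],[448,131]],60,T).round(1).tolist())
f=cv2.imread('pics/top5.png'); crop(f,40,120,240,270,4,'c5')
crop(f,380,120,530,250,5,'c5t')
E
```

```text
carton far corners outer wrist [[612.1, 493.2, 60.0], [631.0, 275.7, 60.0]]
```

View pics/c5.png

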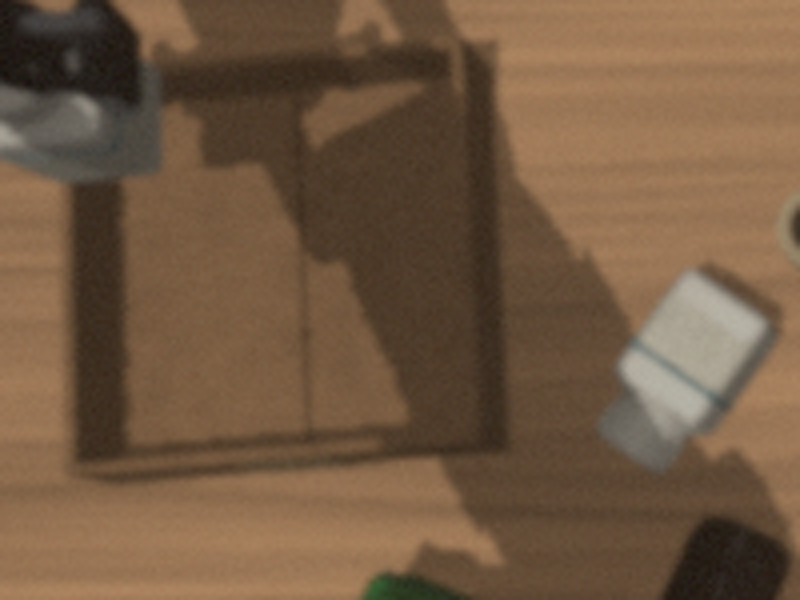

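View pics/c5t.png

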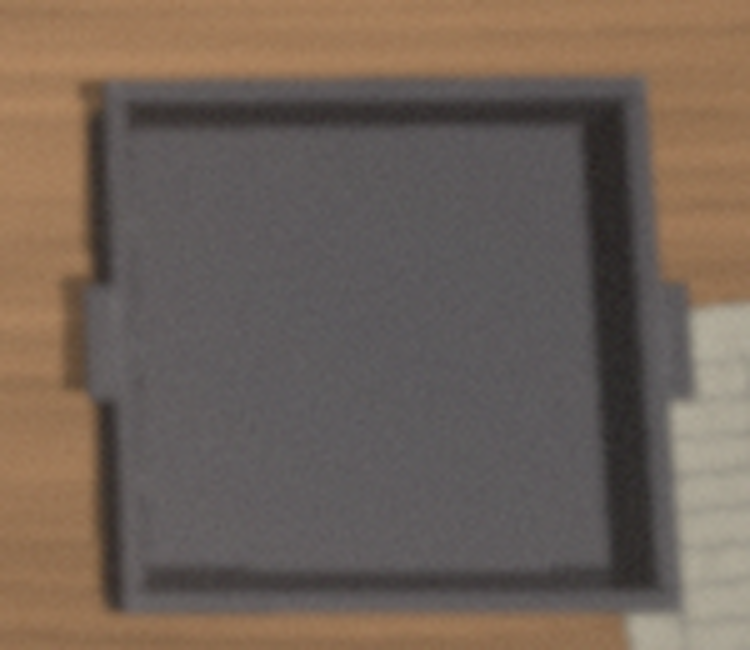

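```bash
python3 - <<'E'
from h import *
c=np.array([[75,470],[505,450],[495,42]])/4+[40,120]
P=back('top',c,60); print(P.round(1),'center',(P[0]+P[2])[:2]/2, np.linalg.norm(P[0]-P[2]), np.degrees(np.arctan2(*(P[2]-P[1])[[1,0]])), np.degrees(np.arctan2(*(P[0]-P[1])[[1,0]]))-90)
t=np.array([[103,80],[645,75],[682,608],[113,610]])/5+[380,120]
Q=back('top',t,50);print(Q.round(1),Q.mean(0), [np.linalg.norm(Q[i]-Q[i-1]).round(1) for i in range(4)],np.degrees(np.arctan2(*(Q[0]-Q[3])[[1,0]])),np.degrees(np.arctan2(*(Q[0]-Q[1])[[1,0]]))-90)
E
```

```text
[[392.5 468.7  60. ]
 [403.  240.   60. ]
 [624.9 253.2  60. ]] center [508.67250993 360.93898248] 316.9853806803286 3.393440042583498 2.6516800610127405
[[ 612.3 -258.7   50. ]
 [ 613.  -488.9   50. ]
 [ 385.  -488.9   50. ]
 [ 384.  -255.    50. ]] [ 498.56872967 -372.87652904   50.        ] [np.float64(228.3), np.float64(230.2), np.float64(228.0), np.float64(234.0)] -0.9437930613619847 0.1768600504776856
```

Call:
drive_tool(
  deltas=[
    {"xyz": [15, 5, 3], "turn": 0},
    {"xyz": [30, 0, 0], "turn": 0},
    {"xyz": [35, 0, 0], "turn": 0},
    {"xyz": [30, 0, 0], "turn": 0},
    {"xyz": [18, 0, 0], "turn": 0},
    {"xyz": [10, 0, 0], "turn": 0},
    {"xyz": [4, 0, 0], "turn": 0},
    {"xyz": [0, 0, 0], "turn": 0},
    {"xyz": [0, 0, 0], "turn": 0},
  ],
)

```text
time_s: 6.65
position: [554.8, 414.4, 53.0]
tool_rot: [-2.759, 1.568, 0.469]
ft_force: [0.2, 0.6, -0.3]
grip_width: 55.2
```

Call:
drive_tool(
  deltas=[
    {"xyz": [2, 0, 0], "turn": 0},
    {"xyz": [2, 0, 0], "turn": 0},
    {"xyz": [0, 0, 0], "turn": 0},
  ],
)

```text
time_s: 6.9
position: [554.0, 414.5, 48.1]
tool_rot: [-2.782, 1.57, 0.446]
ft_force: [-0.2, -0.3, -0.9]
grip_width: 55.3
```

Call:
drive_tool(
  deltas=[
    {"xyz": [2, 0, 0], "turn": 0},
    {"xyz": [2, 0, 0], "turn": 0},
    {"xyz": [0, 0, 0], "turn": 0},
  ],
)

```text
time_s: 7.15
position: [554.2, 414.8, 46.3]
tool_rot: [-3.033, 1.569, 0.195]
ft_force: [-5.5, -3.1, 13.8]
grip_width: 55.3
```

Call:
drive_tool(
  deltas=[
    {"xyz": [0, 0, 0], "turn": 0},
  ],
)

```text
time_s: 7.23
position: [554.2, 414.8, 46.3]
tool_rot: [-3.009, 1.569, 0.219]
ft_force: [-6.4, -1.8, 13.5]
grip_width: 55.3
```

Call:
drive_tool(
  deltas=[
    {"xyz": [-2, 0, 0], "turn": 0},
    {"xyz": [0, 0, 0], "turn": 0},
    {"xyz": [0, 0, 0], "turn": 0},
    {"xyz": [0, 0, 0], "turn": 0},
  ],
  claw=0.72,
)

```text
time_s: 7.57
position: [553.5, 414.3, 45.0]
tool_rot: [0.332, 1.571, -2.723]
ft_force: [-0.1, 1.1, 0.1]
grip_width: 61.5
```

Call:
drive_tool(
  deltas=[
    {"xyz": [-10, 0, 0], "turn": 0},
    {"xyz": [-25, 0, 0], "turn": 0},
    {"xyz": [-40, 0, 0], "turn": 0},
    {"xyz": [-40, 0, 0], "turn": 0},
    {"xyz": [-40, 0, 0], "turn": 0},
    {"xyz": [-10, 0, 0], "turn": 0},
    {"xyz": [0, 0, 0], "turn": 0},
  ],
)

```text
time_s: 8.15
position: [556.2, 415.7, 217.1]
tool_rot: [-2.755, 1.561, 0.473]
ft_force: [-0.5, 0.6, 0.6]
grip_width: 61.7
```

```bash
python3 - <<'E'
from h import *
plan(420,-3,220,84)
plan(420,-3,220,-96)
cv2.imwrite('pics/w6.png',weigh(10))
E
```

```text
now [556.2 415.7 217.1] beta -85.0 w 61.7 F [-0.47  0.58  0.61] t 8.15
turn -2.95 then tool shift [  -2.9 -430.6  -91.7] min rows 11 q6~ 1.96
now [556.2 415.7 217.1] beta -85.0 w 61.7 F [-0.47  0.58  0.61] t 8.15
turn 0.192 then tool shift [ -2.9 430.6  91.7] min rows 11 q6~ 1.96
F [-0.18  0.1  -0.2 ] sd [0.52 0.4  0.46] eff [-5.9425e+01 -3.6380e+01  1.0000e-03] [1.124e+00 9.030e-01 1.000e-03] pos [553.3 414.1 209.1] q [ 0.4529  1.3043 -0.      1.3861] w 61.4 t 8.65
```

View pics/w6.png

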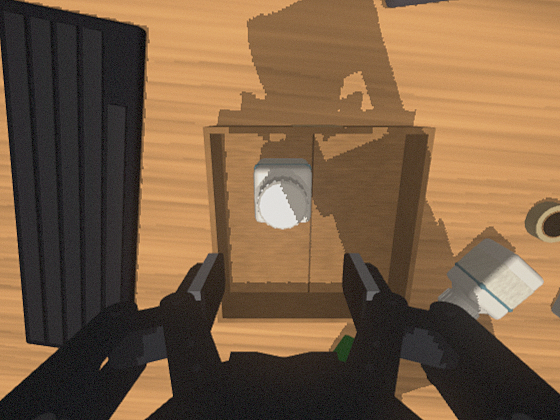

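Call:
drive_tool(
  deltas=[
    {"xyz": [-2, 18, 4], "turn": 0.1},
    {"xyz": [-2, 30, 7], "turn": 0.09},
    {"xyz": [0, 38, 8], "turn": 0},
    {"xyz": [0, 38, 8], "turn": 0},
    {"xyz": [0, 38, 8], "turn": 0},
    {"xyz": [0, 38, 8], "turn": 0},
    {"xyz": [0, 38, 8], "turn": 0},
    {"xyz": [0, 38, 8], "turn": 0},
    {"xyz": [0, 38, 8], "turn": 0},
    {"xyz": [0, 38, 8], "turn": 0},
  ],
  claw=1,
)

```text
time_s: 9.48
position: [447.9, 68.9, 214.3]
tool_rot: [2.989, 1.57, -0.255]
ft_force: [0.6, -0.5, 0.6]
grip_width: 85.2
```

Call:
drive_tool(
  deltas=[
    {"xyz": [0, 35, 8], "turn": 0},
    {"xyz": [0, 25, 5], "turn": 0},
    {"xyz": [0, 10, 2], "turn": 0},
    {"xyz": [0, 0, 0], "turn": 0},
    {"xyz": [0, 0, 0], "turn": 0},
  ],
)

```text
time_s: 9.9
position: [427.0, 2.3, 214.5]
tool_rot: [-2.402, 1.57, 0.635]
ft_force: [1.2, 0.2, 0.2]
grip_width: 85.6
```

```bash
python3 - <<'E'
from h import *
plan(423,-3,220,-96)
f,T=snap('wrist','w7')
E
```

```text
now [427.    2.3 214.5] beta -96.0 w 85.6 F [1.21 0.18 0.23] t 9.9
turn -0.0 then tool shift [-5.5  5.7  3.4] min rows 1 q6~ 1.4
```

View pics/w7.png

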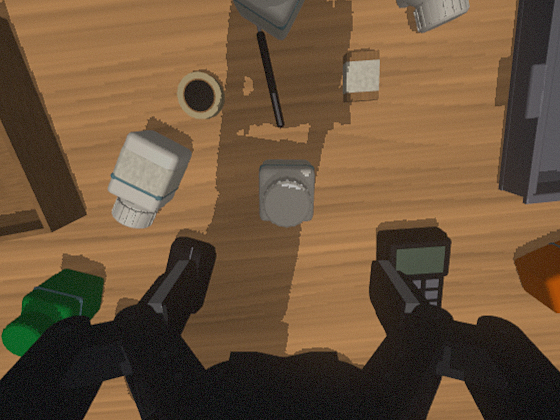

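```bash
python3 - <<'E'
from h import *
T,s=pose(); print(back('wrist',[[288,203]],102,T).round(1))
print('J3 top face corners z56',back('wrist',[[147,131],[190,150],[113,180],[158,207]],56,T).round(1).tolist(),'cap end',back('wrist',[[133,215]],28,T).round(1))
print('pen',back('wrist',[[262,33],[280,125]],6,T).round(1).tolist())
E
```

```text
[[427.1  -0.9 102. ]]
J3 top face corners z56 [[501.9, 131.4, 56.0], [479.2, 92.6, 56.0], [457.1, 178.3, 56.0], [423.5, 138.5, 56.0]] cap end [[409.5 183.3  28. ]]
pen [[587.6, 9.5, 6.0], [492.8, 0.5, 6.0]]
```

Call:
drive_tool(
  deltas=[
    {"xyz": [15, 3, 1], "turn": 0},
    {"xyz": [30, 0, 0], "turn": 0},
    {"xyz": [38, 0, 0], "turn": 0},
    {"xyz": [38, 0, 0], "turn": 0},
    {"xyz": [28, 0, 0], "turn": 0},
    {"xyz": [18, 0, 0], "turn": 0},
    {"xyz": [6, 0, 0], "turn": 0},
    {"xyz": [0, 0, 0], "turn": 0},
  ],
  claw=1,
)

```text
time_s: 10.62
position: [424.3, 0.8, 39.8]
tool_rot: [-0.237, 1.567, 2.804]
ft_force: [-0.2, -0.2, 0.8]
grip_width: 85.5
```

Call:
drive_tool(
  deltas=[
    {"xyz": [0, 0, 0], "turn": 0},
    {"xyz": [0, 0, 0], "turn": 0},
    {"xyz": [0, 0, 0], "turn": 0},
    {"xyz": [0, 0, 0], "turn": 0},
    {"xyz": [0, 0, 0], "turn": 0},
  ],
  claw=0.3,
)

```text
time_s: 11.03
position: [427.2, -0.8, 43.1]
tool_rot: [3.12, 1.567, -0.125]
ft_force: [1.0, 2.0, 6.7]
grip_width: 55.1
```

Call:
drive_tool(
  deltas=[
    {"xyz": [-10, 0, 0], "turn": 0},
    {"xyz": [-25, 0, 0], "turn": 0},
    {"xyz": [-40, 0, 0], "turn": 0},
    {"xyz": [-40, 0, 0], "turn": 0},
    {"xyz": [-25, 0, 0], "turn": 0},
    {"xyz": [-10, 0, 0], "turn": 0},
    {"xyz": [0, 0, 0], "turn": 0},
    {"xyz": [0, 0, 0], "turn": 0},
  ],
)

```text
time_s: 11.7
position: [424.9, -0.6, 190.8]
tool_rot: [0.563, 1.571, -2.682]
ft_force: [0.6, -0.6, -2.4]
grip_width: 55.2
```

```bash
python3 - <<'E'
from h import *
cv2.imwrite('pics/w8.png',weigh(16))
plan(550,-420,190,-90)
E
```

```text
F [ 0.14  0.07 -2.2 ] sd [0.39 0.36 0.6 ] eff [-2.8181e+01 -3.4723e+01 -1.0000e-03] [0.447 0.401 0.   ] pos [425.4  -0.6 191.3] q [-0.1269  2.0065  0.      1.2618] w 55.2 t 12.5
now [425.4  -0.6 191.3] beta -95.9 w 55.2 F [ 0.08  0.7  -2.3 ] t 12.5
turn -0.103 then tool shift [   1.3  419.4 -124.6] min rows 11 q6~ 1.39
```

```bash
python3 - <<'E'
from h import *
plan(558,322,190,-86)
E
```

```text
now [425.4  -0.6 191.3] beta -95.9 w 55.2 F [ 0.08  0.7  -2.3 ] t 12.5
turn -0.173 then tool shift [   1.3 -312.6 -154.8] min rows 9 q6~ 1.39
```

Call:
drive_tool(
  deltas=[
    {"xyz": [0, 0, 0], "turn": -0.09},
    {"xyz": [0, -14, -7], "turn": -0.083},
    {"xyz": [0, -32, -16], "turn": 0},
    {"xyz": [0, -35, -17], "turn": 0},
    {"xyz": [0, -35, -17], "turn": 0},
    {"xyz": [0, -35, -17], "turn": 0},
    {"xyz": [0, -35, -17], "turn": 0},
    {"xyz": [0, -35, -17], "turn": 0},
    {"xyz": [0, -35, -17], "turn": 0},
    {"xyz": [0, -35, -17], "turn": 0},
  ],
)

```text
time_s: 13.33
position: [548.2, 301.0, 191.0]
tool_rot: [0.724, 1.571, -2.348]
ft_force: [-0.4, -0.5, -1.1]
grip_width: 55.5
```

Call:
drive_tool(
  deltas=[
    {"xyz": [15, -16, -8], "turn": 0},
    {"xyz": [30, -6, -4], "turn": 0},
    {"xyz": [35, 0, 0], "turn": 0},
    {"xyz": [30, 0, 0], "turn": 0},
    {"xyz": [18, 0, 0], "turn": 0},
    {"xyz": [8, 0, 0], "turn": 0},
    {"xyz": [0, 0, 0], "turn": 0},
    {"xyz": [0, 0, 0], "turn": 0},
  ],
)

```text
time_s: 14.0
position: [558.9, 321.9, 55.9]
tool_rot: [-2.845, 1.57, 0.367]
ft_force: [-0.6, 0.1, -1.4]
grip_width: 55.1
```

```bash
python3 - <<'E'
from h import *
plan(558,322,49,-86)
f,T=snap('wrist','w9')
E
```

```text
now [558.9 321.9  55.9] beta -86.0 w 55.1 F [-0.63  0.08 -1.43] t 14.0
turn -0.0 then tool shift [ 6.9 -0.2  0.9] min rows 1 q6~ 1.84
```

View pics/w9.png

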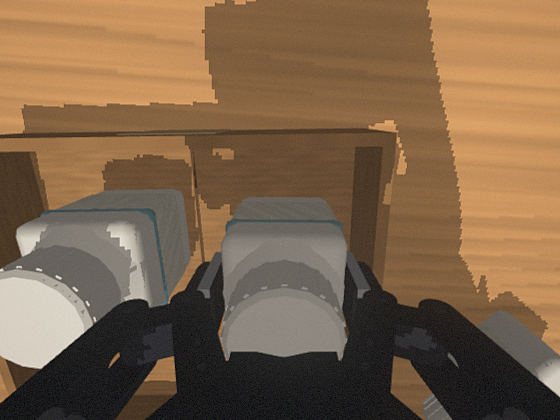

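Call:
drive_tool(
  deltas=[
    {"xyz": [4, 0, 0], "turn": 0},
    {"xyz": [3, 0, 0], "turn": 0},
    {"xyz": [2, 0, 0], "turn": 0},
    {"xyz": [0, 0, 0], "turn": 0},
  ],
)

```text
time_s: 14.38
position: [559.6, 322.2, 49.1]
tool_rot: [-2.962, 1.568, 0.25]
ft_force: [-4.2, -1.0, 11.0]
grip_width: 55.2
```

Contact made; release and rise.

Call:
drive_tool(
  deltas=[
    {"xyz": [-2, 0, 0], "turn": 0},
    {"xyz": [0, 0, 0], "turn": 0},
    {"xyz": [0, 0, 0], "turn": 0},
    {"xyz": [0, 0, 0], "turn": 0},
  ],
  claw=0.72,
)

```text
time_s: 14.72
position: [558.5, 321.8, 48.5]
tool_rot: [-2.866, 1.57, 0.346]
ft_force: [0.1, -0.0, -0.1]
grip_width: 61.3
```

Call:
drive_tool(
  deltas=[
    {"xyz": [-10, 0, 0], "turn": 0},
    {"xyz": [-25, 0, 0], "turn": 0},
    {"xyz": [-40, 0, 0], "turn": 0},
    {"xyz": [-40, 0, 0], "turn": 0},
    {"xyz": [-40, 0, 0], "turn": 0},
    {"xyz": [-15, 0, 0], "turn": 0},
    {"xyz": [0, 0, 0], "turn": 0},
  ],
)

```text
time_s: 15.3
position: [561.3, 322.9, 225.7]
tool_rot: [-2.868, 1.56, 0.343]
ft_force: [-0.1, -0.3, 0.4]
grip_width: 61.8
```

```bash
python3 - <<'E'
from h import *
plan(610,-10,220,46)
plan(610,-10,220,-134)
f,T=snap('wrist','w10'); f,T=snap('top','top10')
E
```

```text
now [561.3 322.9 225.7] beta -86.0 w 61.8 F [-0.14 -0.28  0.4 ] t 15.3
turn -2.304 then tool shift [   5.7 -205.7  266.3] min rows 9 q6~ 1.84
now [561.3 322.9 225.7] beta -86.0 w 61.8 F [-0.14 -0.28  0.4 ] t 15.3
turn 0.838 then tool shift [   5.7  205.7 -266.3] min rows 9 q6~ 1.84
```

View pics/w10.png

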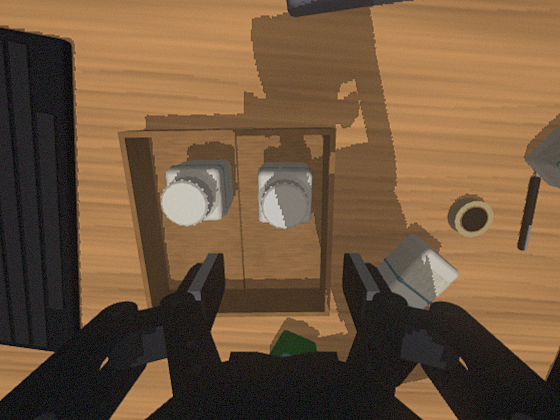

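View pics/top10.png

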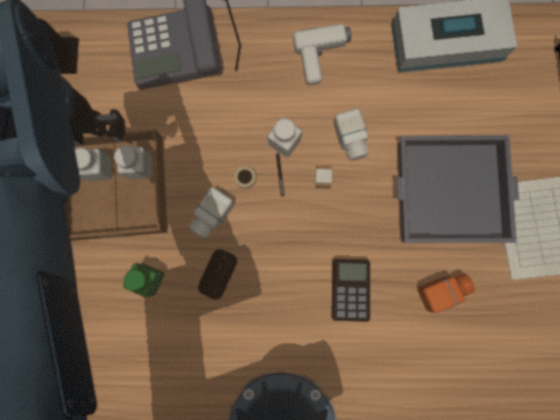

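Call:
drive_tool(
  deltas=[
    {"xyz": [0, 0, 0], "turn": 0.12},
    {"xyz": [0, 0, 0], "turn": 0.12},
    {"xyz": [0, 0, 0], "turn": 0.12},
    {"xyz": [0, 0, 0], "turn": 0.12},
    {"xyz": [0, 0, 0], "turn": 0.12},
    {"xyz": [0, 0, 0], "turn": 0.12},
    {"xyz": [0, 9, -12], "turn": 0.118},
    {"xyz": [0, 16, -20], "turn": 0},
    {"xyz": [0, 22, -28], "turn": 0},
    {"xyz": [0, 22, -28], "turn": 0},
  ],
  claw=1,
)

```text
time_s: 16.23
position: [573.8, 210.6, 215.5]
tool_rot: [0.928, 1.566, -2.98]
ft_force: [1.1, -0.9, 0.4]
grip_width: 85.4
```

Call:
drive_tool(
  deltas=[
    {"xyz": [0, 22, -28], "turn": 0},
    {"xyz": [0, 22, -28], "turn": 0},
    {"xyz": [0, 22, -28], "turn": 0},
    {"xyz": [0, 22, -28], "turn": 0},
    {"xyz": [0, 22, -28], "turn": 0},
    {"xyz": [0, 14, -20], "turn": 0},
    {"xyz": [0, 8, -10], "turn": 0},
    {"xyz": [0, 0, 0], "turn": 0},
    {"xyz": [0, 0, 0], "turn": 0},
  ],
)

```text
time_s: 16.98
position: [605.1, -1.3, 216.8]
tool_rot: [0.355, 1.568, 2.727]
ft_force: [0.3, 0.4, 0.1]
grip_width: 85.2
```

```bash
python3 - <<'E'
from h import *
plan(610,-10,220,-134)
f,T=snap('wrist','w11')
E
```

```text
now [605.1  -1.3 216.8] beta -134.1 w 85.2 F [0.34 0.43 0.13] t 16.98
turn -0.001 then tool shift [-3.2  2.9 -9.5] min rows 1 q6~ 2.14
```

View pics/w11.png

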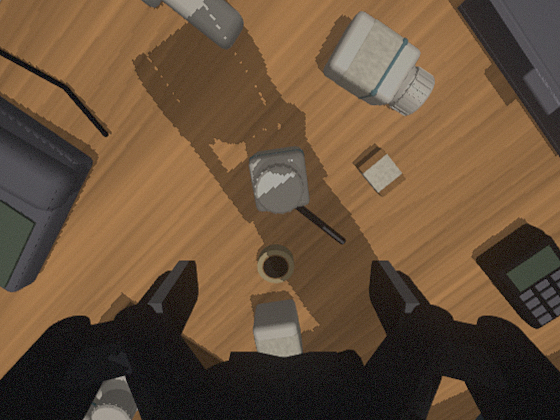

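```bash
python3 - <<'E'
from h import *
T,s=pose(); print(back('wrist',[[280,189]],102,T).round(1))
f=cv2.imread('pics/w11.png'); crop(f,220,130,360,250,5,'c11')
E
```

```text
[[616.   -6.9 102. ]]
```

View pics/c11.png

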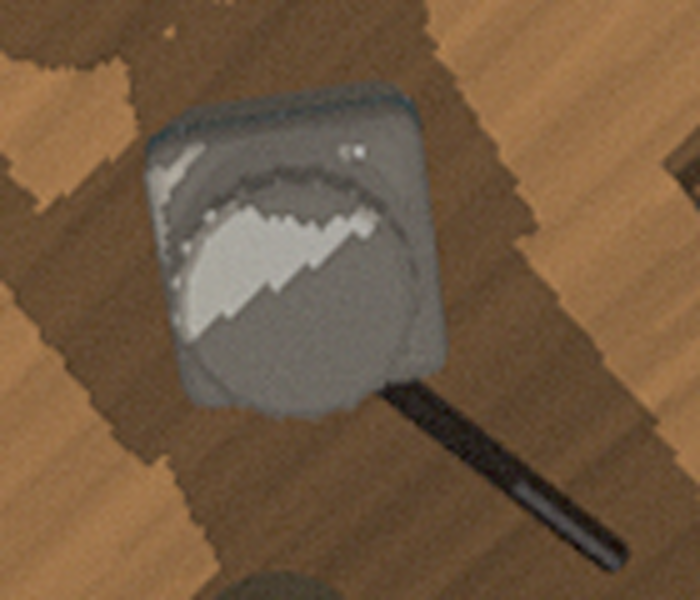

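Call:
drive_tool(
  deltas=[
    {"xyz": [0, 0, 0], "turn": -0.07},
    {"xyz": [0, 0, 0], "turn": -0.07},
    {"xyz": [0, 0, 0], "turn": 0},
  ],
)

```text
time_s: 17.28
position: [605.5, 0.5, 218.0]
tool_rot: [-0.101, 1.57, 2.418]
ft_force: [-0.3, 0.6, -0.2]
grip_width: 85.3
```

```bash
python3 - <<'E'
from h import *
plan(615,-7,41,-126)
E
```

```text
now [6.055e+02 5.000e-01 2.180e+02] beta -125.7 w 85.3 F [-0.29  0.6  -0.23] t 17.28
turn 0.005 then tool shift [177.    0.5 -12.1] min rows 5 q6~ 2.0
```

Call:
drive_tool(
  deltas=[
    {"xyz": [15, 0, -12], "turn": 0},
    {"xyz": [30, 0, 0], "turn": 0},
    {"xyz": [38, 0, 0], "turn": 0},
    {"xyz": [38, 0, 0], "turn": 0},
    {"xyz": [30, 0, 0], "turn": 0},
    {"xyz": [18, 0, 0], "turn": 0},
    {"xyz": [7, 0, 0], "turn": 0},
    {"xyz": [0, 0, 0], "turn": 0},
  ],
  claw=1,
)

```text
time_s: 17.95
position: [613.9, -7.1, 40.1]
tool_rot: [0.379, 1.566, 2.892]
ft_force: [-0.5, -0.6, -0.1]
grip_width: 85.6
```

Call:
drive_tool(
  deltas=[
    {"xyz": [0, 0, 0], "turn": 0},
    {"xyz": [0, 0, 0], "turn": 0},
    {"xyz": [0, 0, 0], "turn": 0},
    {"xyz": [0, 0, 0], "turn": 0},
    {"xyz": [0, 0, 0], "turn": 0},
  ],
  claw=0.3,
)

```text
time_s: 18.37
position: [617.7, -8.7, 44.9]
tool_rot: [-2.604, 1.566, -0.091]
ft_force: [1.2, 1.4, 6.6]
grip_width: 55.1
```

Call:
drive_tool(
  deltas=[
    {"xyz": [-10, 0, 0], "turn": 0},
    {"xyz": [-25, 0, 0], "turn": 0},
    {"xyz": [-40, 0, 0], "turn": 0},
    {"xyz": [-40, 0, 0], "turn": 0},
    {"xyz": [-25, 0, 0], "turn": 0},
    {"xyz": [-10, 0, 0], "turn": 0},
    {"xyz": [0, 0, 0], "turn": 0},
    {"xyz": [0, 0, 0], "turn": 0},
  ],
)

```text
time_s: 19.03
position: [614.8, -8.6, 191.2]
tool_rot: [0.466, 1.569, 2.98]
ft_force: [0.9, 0.2, -4.5]
grip_width: 55.0
```

```bash
python3 - <<'E'
from h import *
cv2.imwrite('pics/w12.png',weigh(16))
plan(546,-420,190,-90)
E
```

```text
F [-0.07  0.03 -4.  ] sd [0.35 0.41 0.61] eff [-5.2519e+01 -3.6298e+01  4.0000e-03] [0.725 0.523 0.   ] pos [615.7  -8.7 192.4] q [0.3048 1.537  0.     1.2996] w 54.8 t 19.83
now [615.7  -8.7 192.4] beta -126.0 w 54.8 F [ 0.32 -0.5  -4.25] t 19.83
turn -0.628 then tool shift [  2.4 411.3  69.7] min rows 11 q6~ 1.99
```

View pics/w12.png

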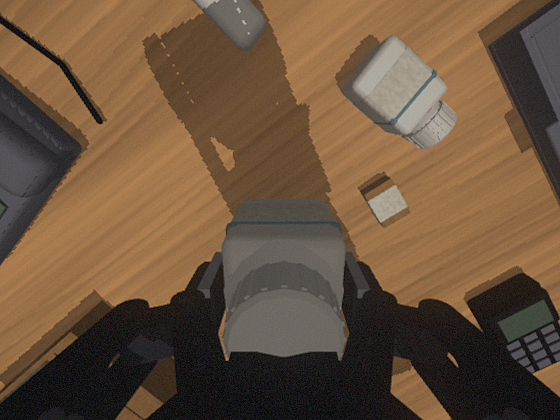

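Call:
drive_tool(
  deltas=[
    {"xyz": [0, 0, 0], "turn": -0.12},
    {"xyz": [0, 0, 0], "turn": -0.12},
    {"xyz": [0, 0, 0], "turn": -0.12},
    {"xyz": [0, 0, 0], "turn": -0.12},
    {"xyz": [0, 10, 2], "turn": -0.12},
    {"xyz": [0, 22, 4], "turn": -0.028},
    {"xyz": [0, 34, 6], "turn": 0},
    {"xyz": [0, 36, 6], "turn": 0},
    {"xyz": [0, 36, 6], "turn": 0},
    {"xyz": [0, 36, 6], "turn": 0},
  ],
)

```text
time_s: 20.67
position: [583.2, -183.5, 192.6]
tool_rot: [2.655, 1.57, -0.486]
ft_force: [0.9, 0.5, -3.4]
grip_width: 54.7
```

Call:
drive_tool(
  deltas=[
    {"xyz": [0, 36, 6], "turn": 0},
    {"xyz": [0, 36, 6], "turn": 0},
    {"xyz": [0, 36, 6], "turn": 0},
    {"xyz": [0, 36, 6], "turn": 0},
    {"xyz": [0, 36, 6], "turn": 0},
    {"xyz": [0, 34, 5], "turn": 0},
    {"xyz": [0, 18, 4], "turn": 0},
    {"xyz": [0, 6, 1], "turn": 0},
    {"xyz": [0, 0, 0], "turn": 0},
    {"xyz": [0, 0, 0], "turn": 0},
  ],
)

```text
time_s: 21.5
position: [543.6, -419.1, 192.0]
tool_rot: [-1.424, 1.569, 1.717]
ft_force: [-0.8, -0.0, -3.7]
grip_width: 54.7
```

```bash
python3 - <<'E'
from h import *
plan(546,-420,50,-90)
f,T=snap('wrist','w13')
E
```

```text
now [ 543.6 -419.1  192. ] beta -90.0 w 54.7 F [-0.8  -0.03 -3.72] t 21.5
turn -0.0 then tool shift [142.    0.9  -2.4] min rows 4 q6~ 0.74
```

View pics/w13.png

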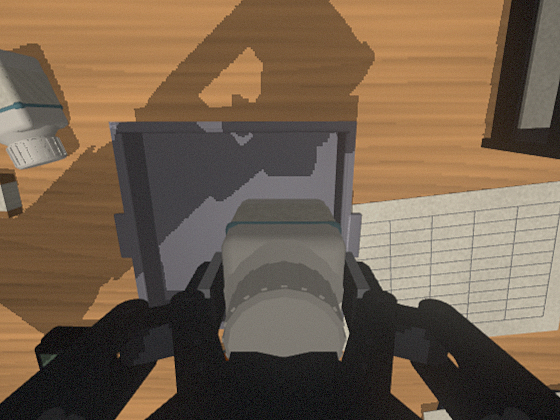

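```bash
python3 - <<'E'
from h import *
T,s=pose()
print(back('wrist',[[117,124],[355,123]],50,T).round(1).tolist(), 'floor',back('wrist',[[333,134],[151,134]],6,T).round(1).tolist())
E
```

```text
[[612.0, -262.9, 50.0], [613.2, -484.3, 50.0]] floor [[600.8, -471.5, 6.0], [600.5, -274.2, 6.0]]
```

Call:
drive_tool(
  deltas=[
    {"xyz": [15, -2, -2], "turn": 0},
    {"xyz": [30, 0, 0], "turn": 0},
    {"xyz": [35, 0, 0], "turn": 0},
    {"xyz": [30, 0, 0], "turn": 0},
    {"xyz": [17, 0, 0], "turn": 0},
    {"xyz": [7, 0, 0], "turn": 0},
    {"xyz": [2, 0, 0], "turn": 0},
    {"xyz": [0, 0, 0], "turn": 0},
  ],
)

```text
time_s: 22.22
position: [546.4, -417.4, 56.9]
tool_rot: [2.612, 1.57, -0.528]
ft_force: [-0.6, -0.3, -3.6]
grip_width: 54.5
```

Call:
drive_tool(
  deltas=[
    {"xyz": [2, 0, 0], "turn": 0},
    {"xyz": [2, 0, 0], "turn": 0},
    {"xyz": [0, 0, 0], "turn": 0},
  ],
)

```text
time_s: 22.47
position: [546.1, -418.6, 53.6]
tool_rot: [2.308, 1.569, -0.834]
ft_force: [-1.1, 0.5, -3.9]
grip_width: 55.0
```

Call:
drive_tool(
  deltas=[
    {"xyz": [2, 0, 0], "turn": 0},
    {"xyz": [2, 0, 0], "turn": 0},
    {"xyz": [0, 0, 0], "turn": 0},
  ],
)

```text
time_s: 22.72
position: [546.1, -418.8, 50.8]
tool_rot: [2.28, 1.569, -0.862]
ft_force: [-3.4, 4.6, 8.3]
grip_width: 55.1
```

Call:
drive_tool(
  deltas=[
    {"xyz": [-1, 0, 0], "turn": 0},
    {"xyz": [0, 0, 0], "turn": 0},
    {"xyz": [0, 0, 0], "turn": 0},
    {"xyz": [0, 0, 0], "turn": 0},
  ],
  claw=0.72,
)

```text
time_s: 23.05
position: [545.7, -418.5, 49.5]
tool_rot: [2.33, 1.57, -0.812]
ft_force: [0.2, 0.5, -1.3]
grip_width: 61.8
```

Call:
drive_tool(
  deltas=[
    {"xyz": [-10, 0, 0], "turn": 0},
    {"xyz": [-25, 0, 0], "turn": 0},
    {"xyz": [-40, 0, 0], "turn": 0},
    {"xyz": [-40, 0, 0], "turn": 0},
    {"xyz": [-40, 0, 0], "turn": 0},
    {"xyz": [-15, 0, 0], "turn": 0},
    {"xyz": [0, 0, 0], "turn": 0},
  ],
)

```text
time_s: 23.63
position: [547.8, -420.5, 227.3]
tool_rot: [2.317, 1.559, -0.825]
ft_force: [-0.6, -0.2, 0.6]
grip_width: 61.4
```

```bash
python3 - <<'E'
from h import *
f,T=snap('wrist','w14'); f,_=snap('top','top14')
plan(610,-160,220,-76)
crop(f,300,90,520,250,3.6,'c14')
E
```

```text
now [ 545.7 -418.4  220.6] beta -90.0 w 61.5 F [ 0.89  0.44 -0.6 ] t 23.73
turn -0.245 then tool shift [   0.6 -235.2 -124.9] min rows 7 q6~ 0.74
```

View pics/w14.png

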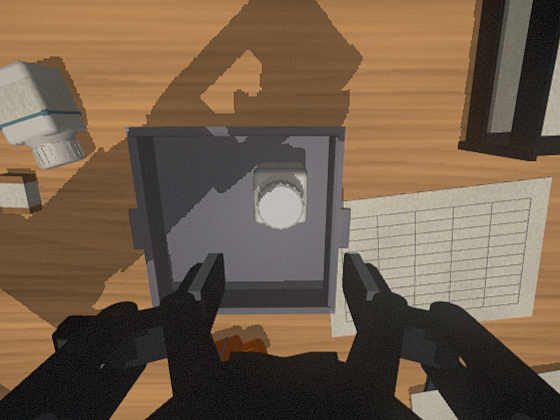

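View pics/c14.png

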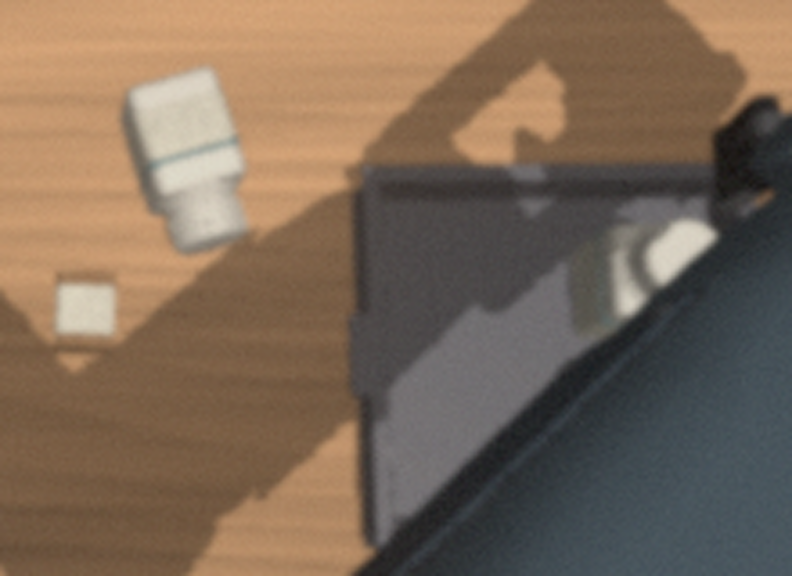

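Call:
drive_tool(
  deltas=[
    {"xyz": [0, 0, 0], "turn": -0.12},
    {"xyz": [0, -14, -8], "turn": -0.12},
    {"xyz": [0, -28, -15], "turn": 0},
    {"xyz": [0, -34, -18], "turn": 0},
    {"xyz": [0, -34, -18], "turn": 0},
    {"xyz": [0, -34, -18], "turn": 0},
    {"xyz": [0, -34, -18], "turn": 0},
    {"xyz": [0, -30, -16], "turn": 0},
    {"xyz": [0, -18, -10], "turn": 0},
    {"xyz": [0, -8, -4], "turn": 0},
  ],
  claw=1,
)

```text
time_s: 24.57
position: [612.6, -157.9, 216.9]
tool_rot: [-0.856, 1.566, 2.529]
ft_force: [0.1, 0.2, -0.1]
grip_width: 85.6
```

Call:
drive_tool(
  deltas=[
    {"xyz": [0, 0, 0], "turn": 0},
    {"xyz": [0, 0, 0], "turn": 0},
  ],
)

```text
time_s: 24.73
position: [612.5, -162.1, 218.0]
tool_rot: [-0.349, 1.569, 3.033]
ft_force: [-0.5, -0.1, 0.2]
grip_width: 85.5
```

```bash
python3 - <<'E'
from h import *
f,T=snap('wrist','w15')
plan(610,-160,220,-76); np.save('T15.npy',T)
E
```

```text
now [ 612.6 -162.9  218.3] beta -76.3 w 85.3 F [ 0.02 -0.52 -0.75] t 24.78
turn -0.005 then tool shift [-1.7 -3.5  1.8] min rows 1 q6~ 0.89
```

View pics/w15.png

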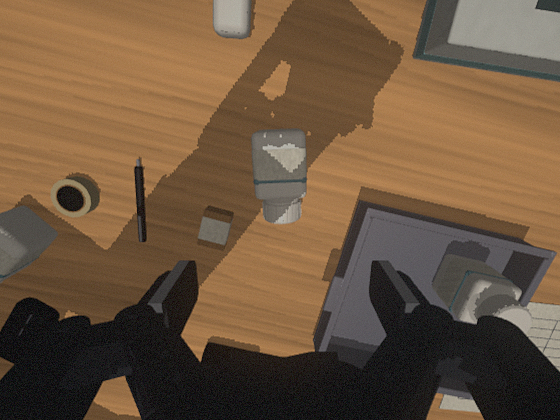

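```bash
python3 - <<'E'
from h import *
T=np.load('T15.npy')
P=back('wrist',[[254,133],[305,131],[253,194],[307,193]],56,T); print(P.round(1))
C=back('wrist',[[282,222]],30,T);print(C)
b=(P[0]+P[1])/2; e=(P[2]+P[3])/2; d=(C[0]-b)[:2]; print(b,e,np.linalg.norm(d),np.degrees(np.arctan2(d[1],d[0])),np.linalg.norm((e-b)[:2]),np.degrees(np.arctan2(*(e-b)[[1,0]])))
print('staple',back('wrist',[[216,228]],20,T))
E
```

```text
[[ 662.7 -118.8   56. ]
 [ 676.8 -167.9   56. ]
 [ 600.6 -131.    56. ]
 [ 615.4 -186.7   56. ]]
[[ 567.86558713 -170.72651832   30.        ]]
[ 669.71709849 -143.35010712   56.        ] [ 608.01756313 -158.8319743    56.        ] 105.4665741131614 -164.9551964189725 63.61226984037456 -165.91396389028253
staple [[537.09887366 -94.12628702  20.        ]]
```

```bash
python3 - <<'E'
from h import *
plan(581,-167,12,-75.5)
E
```

```text
now [ 612.6 -162.9  218.3] beta -76.3 w 85.3 F [ 0.02 -0.52 -0.75] t 24.78
turn -0.014 then tool shift [206.3  -4.   31.6] min rows 6 q6~ 0.89
```

Call:
drive_tool(
  deltas=[
    {"xyz": [10, -2, 16], "turn": -0.014},
    {"xyz": [25, -2, 16], "turn": 0},
    {"xyz": [38, 0, 0], "turn": 0},
    {"xyz": [38, 0, 0], "turn": 0},
    {"xyz": [38, 0, 0], "turn": 0},
    {"xyz": [30, 0, 0], "turn": 0},
    {"xyz": [18, 0, 0], "turn": 0},
    {"xyz": [8, 0, 0], "turn": 0},
    {"xyz": [0, 0, 0], "turn": 0},
    {"xyz": [0, 0, 0], "turn": 0},
  ],
  claw=0.72,
)

```text
time_s: 25.62
position: [581.3, -167.1, 14.7]
tool_rot: [2.117, 1.57, -0.773]
ft_force: [0.0, 0.3, 0.7]
grip_width: 61.3
```

Call:
drive_tool(
  deltas=[
    {"xyz": [0, 0, 0], "turn": 0},
    {"xyz": [0, 0, 0], "turn": 0},
    {"xyz": [0, 0, 0], "turn": 0},
    {"xyz": [0, 0, 0], "turn": 0},
    {"xyz": [0, 0, 0], "turn": 0},
  ],
  claw=0.3,
)

```text
time_s: 26.03
position: [582.6, -167.0, 16.9]
tool_rot: [2.23, 1.567, -0.658]
ft_force: [-2.4, -1.9, 6.2]
grip_width: 42.1
```

```bash
python3 - <<'E'
from h import *
f,T=snap('wrist','w16')
plan(610,-160,220,-76)
E
```

```text
now [ 582.7 -167.    16.9] beta -75.4 w 41.9 F [-3.17 -1.83  7.05] t 26.08
turn 0.01 then tool shift [-2.031e+02 -2.000e-01 -2.820e+01] min rows 5 q6~ 0.84
```

View pics/w16.png

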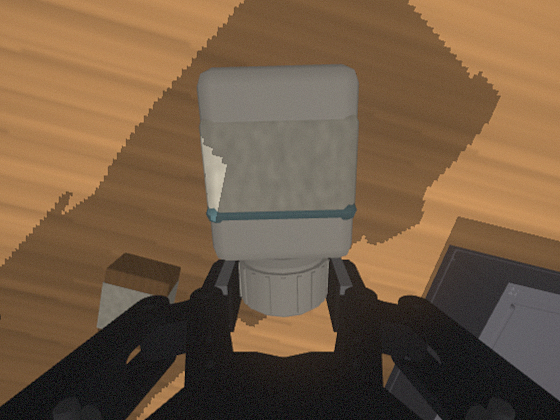

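Call:
drive_tool(
  deltas=[
    {"xyz": [-5, 0, 0], "turn": 0},
    {"xyz": [-10, 0, 0], "turn": 0},
    {"xyz": [-10, 0, 0], "turn": 0},
    {"xyz": [-5, 0, 0], "turn": 0},
    {"xyz": [0, 0, 0], "turn": 0},
    {"xyz": [0, 0, 0], "turn": 0},
  ],
)

```text
time_s: 26.58
position: [581.5, -165.8, 44.9]
tool_rot: [2.431, 1.57, -0.457]
ft_force: [0.7, 0.2, -4.9]
grip_width: 42.1
```

```bash
python3 - <<'E'
from h import *
cv2.imwrite('pics/w17.png',weigh(12))
f,T=snap('side','s17'); crop(f,260,150,460,300,4,'cs17')
E
```

```text
F [ 0.01  0.17 -4.11] sd [0.53 0.33 0.33] eff [-54.833 -30.525   0.154] [0.27  0.201 0.002] pos [ 581.2 -165.8   44.2] q [0.4694 1.6496 0.     1.0227] w 42.1 t 27.18
```

View pics/w17.png

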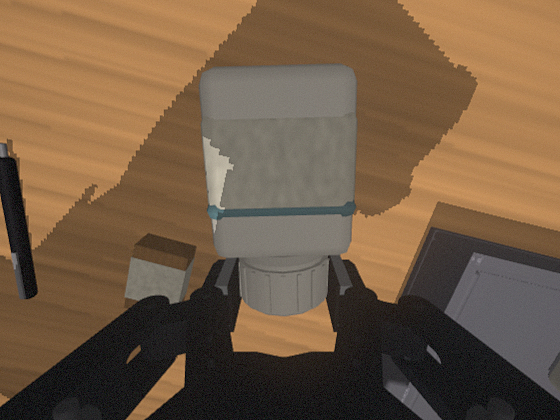

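View pics/cs17.png

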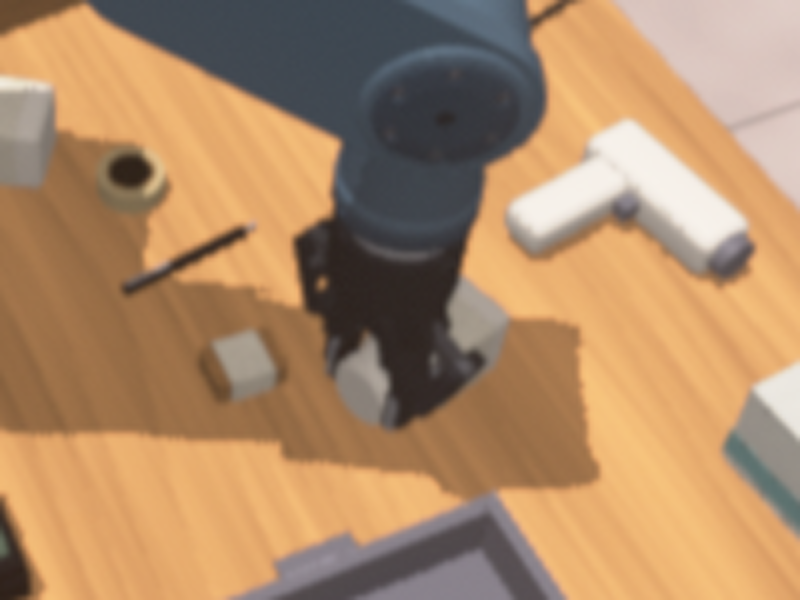

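Call:
drive_tool(
  deltas=[
    {"xyz": [0, 0, 0], "turn": 0},
    {"xyz": [0, 0, 0], "turn": 0},
  ],
  claw=0.47,
)

```text
time_s: 27.4
position: [581.2, -165.8, 44.3]
tool_rot: [-0.482, 1.571, 2.913]
ft_force: [0.3, 0.2, -3.7]
grip_width: 41.7
```

Call:
drive_tool(
  deltas=[
    {"xyz": [0, 0, 0], "turn": 0},
    {"xyz": [0, 0, 0], "turn": 0},
  ],
  claw=0.485,
)

```text
time_s: 27.57
position: [581.2, -165.7, 44.3]
tool_rot: [-2.244, 1.571, 1.151]
ft_force: [0.4, -0.4, -3.1]
grip_width: 42.2
```

Call:
drive_tool(
  deltas=[
    {"xyz": [0, 0, 0], "turn": 0},
    {"xyz": [0, 0, 0], "turn": 0},
  ],
  claw=0.495,
)

```text
time_s: 27.73
position: [581.2, -165.8, 44.3]
tool_rot: [2.555, 1.571, -0.333]
ft_force: [0.1, 0.5, -4.0]
grip_width: 42.5
```

```bash
python3 - <<'E'
from h import *
f,T=snap('wrist','w18')
s=ctrl.state(); print(s['grip_width'],s['ft_force'],s['wrist_torque'])
crop(f,140,40,420,340,2,'c18')
E
```

```text
42.45685929292869 [ 0.13878669  0.03170366 -4.31787708] [-0.08060522  0.19058727 -0.03605342]
```

View pics/c18.png

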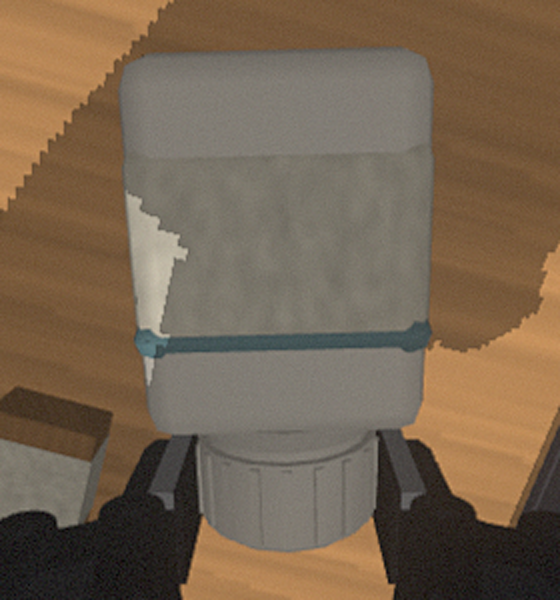

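Call:
drive_tool(
  deltas=[
    {"xyz": [0, 0, 0], "turn": 0},
    {"xyz": [0, 0, 0], "turn": 0},
  ],
  claw=0.502,
)

```text
time_s: 27.95
position: [581.3, -165.8, 44.4]
tool_rot: [2.469, 1.57, -0.419]
ft_force: [1.6, -0.2, -3.9]
grip_width: 43.1
```

```bash
cat >> h.py <<'E'
def tq(n=4,name=None):
    W=[];F=[];M=[]
    for i in range(n):
        f=ctrl.grab_frame('wrist'); s=ctrl.state(); W.append(s['grip_width']);F.append(s['ft_force']);M.append(s['wrist_torque'])
    print('w',np.mean(W).round(2),'F',np.mean(F,0).round(2),'M',np.mean(M,0).round(3),'z',s['position'].round(1),s['time_s'])
    if name: cv2.imwrite(f'pics/{name}.png',cv2.resize(cv2.cvtColor(f,cv2.COLOR_RGB2BGR)[20:340,120:440],None,fx=1.5,fy=1.5))
E
python3 - <<'E'
from h import *
tq(4)
E
```

```text
w 42.96 F [ 0.01  0.44 -2.28] M [-0.049  0.13   0.026] z [ 581.4 -165.8   44.5] 28.15
```

Call:
drive_tool(
  deltas=[
    {"xyz": [0, 0, 0], "turn": 0},
    {"xyz": [0, 0, 0], "turn": 0},
  ],
  claw=0.508,
)

```text
time_s: 28.32
position: [581.4, -165.8, 44.5]
tool_rot: [2.631, 1.57, -0.257]
ft_force: [0.0, -0.5, -2.9]
grip_width: 43.1
```

```bash
python3 - <<'E'
from h import *
tq(4,'w19')
E
```

```text
w 43.49 F [ 0.2   0.29 -2.1 ] M [-0.022  0.03  -0.001] z [ 581.3 -165.8   44.4] 28.5167
```

View pics/w19.png

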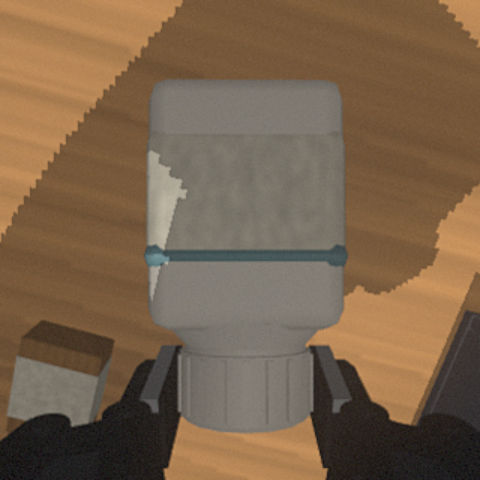

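Call:
drive_tool(
  deltas=[
    {"xyz": [-3, 0, -2], "turn": 0},
    {"xyz": [-3, 0, -3], "turn": 0},
    {"xyz": [-3, 0, -3], "turn": 0},
    {"xyz": [-3, 0, -3], "turn": 0},
    {"xyz": [-2, 0, -2], "turn": 0},
    {"xyz": [0, 0, 0], "turn": 0},
  ],
)

```text
time_s: 29.02
position: [594.7, -162.4, 59.2]
tool_rot: [2.58, 1.569, -0.308]
ft_force: [-2.7, -0.3, -0.7]
grip_width: 43.4
```

```bash
python3 - <<'E'
from h import *
tq(4,'w20')
E
```

```text
w 43.46 F [-1.4  -0.03 -0.67] M [-0.031  0.277  0.026] z [ 593.8 -162.6   58.4] 29.2167
```

View pics/w20.png

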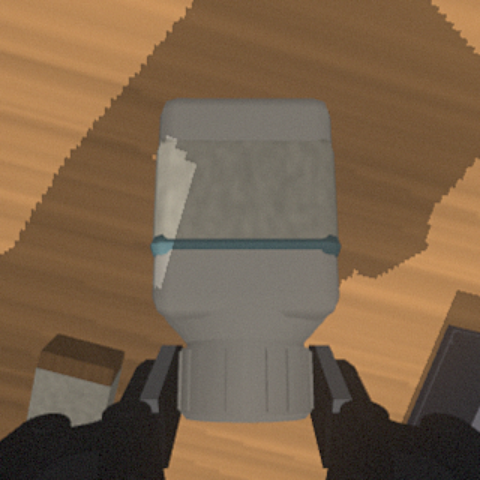

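Call:
drive_tool(
  deltas=[
    {"xyz": [-3, 0, -1], "turn": 0},
    {"xyz": [-3, 0, -2], "turn": 0},
    {"xyz": [-3, 0, -2], "turn": 0},
    {"xyz": [-3, 0, -3], "turn": 0},
    {"xyz": [-2, 0, -2], "turn": 0},
    {"xyz": [0, 0, 0], "turn": 0},
  ],
)

```text
time_s: 29.72
position: [604.3, -160.0, 73.0]
tool_rot: [2.517, 1.569, -0.37]
ft_force: [0.3, 0.2, -2.4]
grip_width: 43.1
```

```bash
python3 - <<'E'
from h import *
tq(4,'w21')
E
```

```text
w 43.45 F [-0.33 -0.27 -0.46] M [-0.088  0.13  -0.004] z [ 603.5 -160.1   72.5] 29.9167
```

View pics/w21.png

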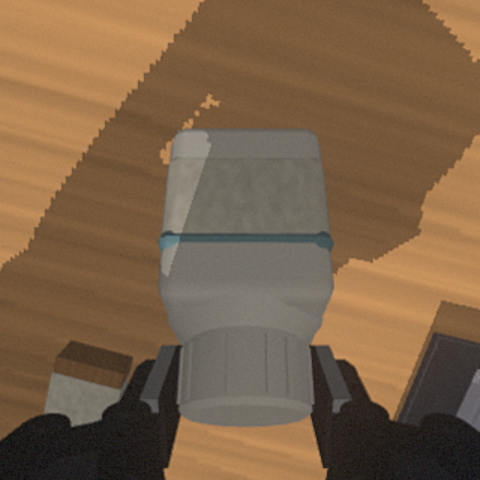

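Call:
drive_tool(
  deltas=[
    {"xyz": [-2, 0, -2], "turn": 0},
    {"xyz": [-2, 0, -3], "turn": 0},
    {"xyz": [-2, 0, -3], "turn": 0},
    {"xyz": [-2, 0, -3], "turn": 0},
    {"xyz": [-1, 0, -3], "turn": 0},
    {"xyz": [0, 0, 0], "turn": 0},
  ],
)

```text
time_s: 30.42
position: [617.8, -156.3, 81.6]
tool_rot: [2.63, 1.57, -0.257]
ft_force: [-0.2, 0.1, -3.0]
grip_width: 43.2
```

```bash
python3 - <<'E'
from h import *
tq(4,'w22')
E
```

```text
w 43.6 F [-0.02  0.13 -2.16] M [-0.067  0.073 -0.02 ] z [ 617.1 -156.5   81.4] 30.6167
```

View pics/w22.png

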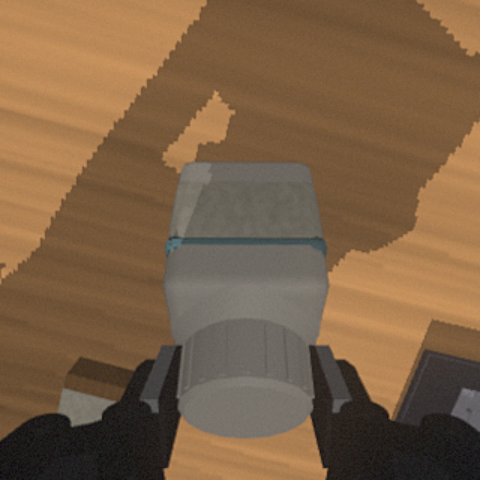

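Call:
drive_tool(
  deltas=[
    {"xyz": [0, 0, -3], "turn": 0},
    {"xyz": [0, 0, -4], "turn": 0},
    {"xyz": [0, 0, -4], "turn": 0},
    {"xyz": [0, 0, -4], "turn": 0},
    {"xyz": [0, 0, -3], "turn": 0},
    {"xyz": [0, 0, 0], "turn": 0},
  ],
)

```text
time_s: 31.12
position: [636.5, -152.1, 83.6]
tool_rot: [2.61, 1.567, -0.277]
ft_force: [-1.7, 2.0, 8.3]
grip_width: 43.5
```

```bash
python3 - <<'E'
from h import *
tq(4,'w23')
f,T=snap('side','s23'); crop(f,260,100,460,250,4,'cs23')
E
```

```text
w 43.44 F [-1.57  1.17  7.81] M [0.212 0.352 0.016] z [ 636.1 -152.1   83.6] 31.3167
```

View pics/w23.png

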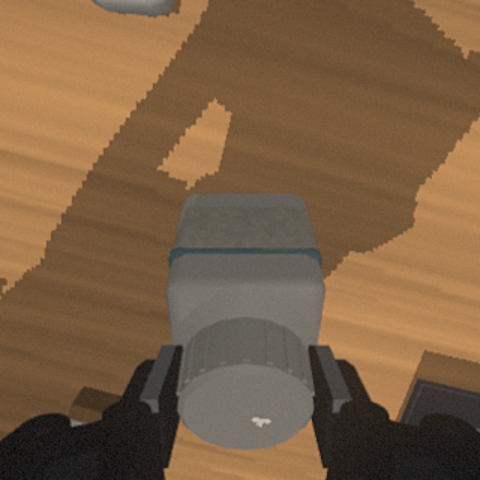

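View pics/cs23.png

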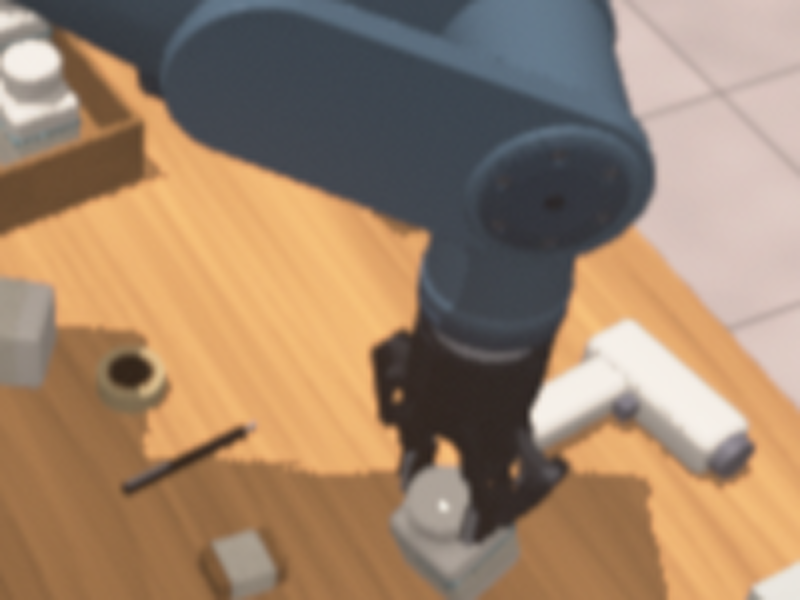

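Call:
drive_tool(
  deltas=[
    {"xyz": [-2, 0, -4], "turn": 0},
    {"xyz": [0, 0, -4], "turn": 0},
    {"xyz": [1, 0, -4], "turn": 0},
    {"xyz": [0, 0, 0], "turn": 0},
    {"xyz": [0, 0, 0], "turn": 0},
  ],
)

```text
time_s: 31.78
position: [647.7, -148.8, 83.7]
tool_rot: [2.704, 1.568, -0.184]
ft_force: [-0.8, 1.7, 6.2]
grip_width: 43.8
```

```bash
python3 - <<'E'
from h import *
tq(3,'w24')
E
```

```text
w 43.34 F [-0.14  1.62  6.04] M [0.243 0.195 0.016] z [ 647.6 -148.9   83.7] 31.9333
```

View pics/w24.png

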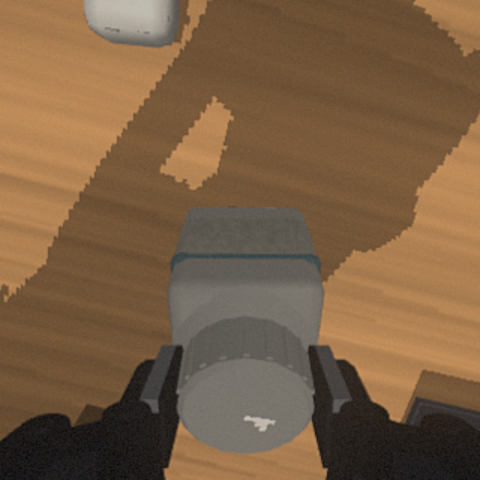

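Nearly upright. Open the fingers so it rocks onto its base.

Call:
drive_tool(
  deltas=[
    {"xyz": [0, 0, 0], "turn": 0},
    {"xyz": [0, 0, 0], "turn": 0},
    {"xyz": [0, 0, 0], "turn": 0},
    {"xyz": [0, 0, 0], "turn": 0},
  ],
  claw=0.6,
)

```text
time_s: 32.27
position: [645.9, -148.9, 81.9]
tool_rot: [-0.657, 1.57, 2.738]
ft_force: [-0.4, 0.9, 0.9]
grip_width: 50.8
```

```bash
python3 - <<'E'
from h import *
tq(3,'w25'); plan(0,0,0)
E
```

```text
w 51.35 F [0.29 0.27 0.06] M [ 0.002  0.026 -0.009] z [ 645.9 -148.9   82. ] 32.4167
now [ 645.9 -148.9   82. ] beta -75.5 w 51.4 F [-0.39  0.09 -0.15] t 32.42
turn 0.0 then tool shift [  82.  -306.3  587.9] min rows 17 q6~ 0.91
```

View pics/w25.png

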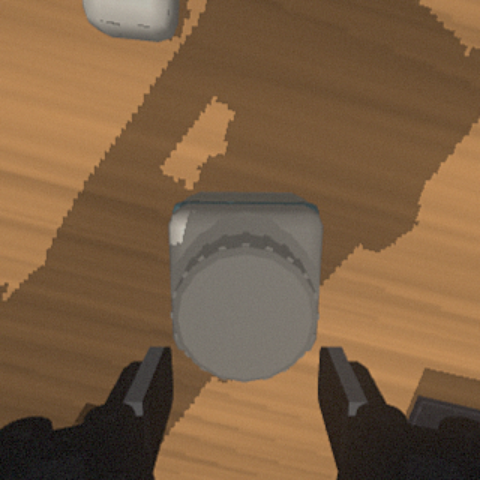

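Call:
drive_tool(
  deltas=[
    {"xyz": [-20, 0, 0], "turn": 0},
    {"xyz": [-35, 0, 0], "turn": 0},
    {"xyz": [-25, 0, 0], "turn": 0},
    {"xyz": [0, 0, 0], "turn": 0},
    {"xyz": [0, 0, 0], "turn": 0},
  ],
  claw=1,
)

```text
time_s: 32.83
position: [647.4, -149.5, 164.7]
tool_rot: [2.486, 1.566, -0.402]
ft_force: [-0.1, 0.5, -0.5]
grip_width: 85.5
```

```bash
python3 - <<'E'
from h import *
f,T=snap('wrist','w26'); np.save('T26.npy',T); print(T[:3,3])
E
```

```text
[ 647.37604811 -149.52045399  164.74832153]
```

View pics/w26.png

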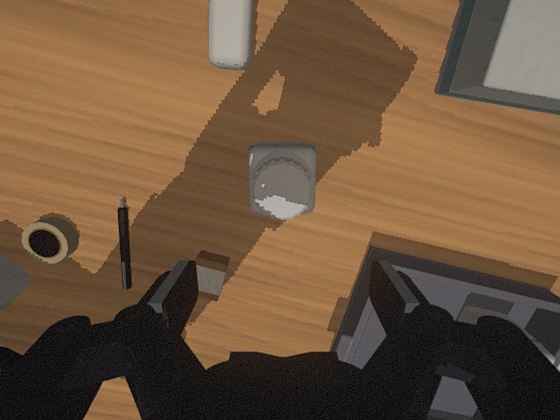

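```bash
python3 - <<'E'
from h import *
T=np.load('T26.npy'); p=back('wrist',[[283,189]],102,T)[0]; print(p)
plan(p[0],p[1],41,-75.5)
E
```

```text
[ 672.19991039 -142.42228143  102.        ]
now [ 646.2 -149.   162.7] beta -75.5 w 85.7 F [-0.49  0.51 -0.17] t 32.88
turn 0.001 then tool shift [ 1.217e+02  1.000e-01 -2.690e+01] min rows 3 q6~ 0.91
```

Call:
drive_tool(
  deltas=[
    {"xyz": [0, 0, -13], "turn": 0},
    {"xyz": [10, 0, -14], "turn": 0},
    {"xyz": [30, 0, 0], "turn": 0},
    {"xyz": [35, 0, 0], "turn": 0},
    {"xyz": [28, 0, 0], "turn": 0},
    {"xyz": [14, 0, 0], "turn": 0},
    {"xyz": [4, 0, 0], "turn": 0},
    {"xyz": [0, 0, 0], "turn": 0},
  ],
  claw=1,
)

```text
time_s: 33.55
position: [670.9, -141.7, 39.2]
tool_rot: [-0.634, 1.567, 2.761]
ft_force: [0.6, -0.4, -0.2]
grip_width: 85.6
```

Call:
drive_tool(
  deltas=[
    {"xyz": [0, 0, 0], "turn": 0},
    {"xyz": [0, 0, 0], "turn": 0},
    {"xyz": [0, 0, 0], "turn": 0},
    {"xyz": [0, 0, 0], "turn": 0},
    {"xyz": [0, 0, 0], "turn": 0},
  ],
  claw=0.3,
)

```text
time_s: 33.97
position: [673.8, -142.6, 44.0]
tool_rot: [2.534, 1.567, -0.354]
ft_force: [-0.6, 1.2, 6.0]
grip_width: 55.0
```

Call:
drive_tool(
  deltas=[
    {"xyz": [-10, 0, 0], "turn": 0},
    {"xyz": [-25, 0, 0], "turn": 0},
    {"xyz": [-40, 0, 0], "turn": 0},
    {"xyz": [-40, 0, 0], "turn": 0},
    {"xyz": [-25, 0, 0], "turn": 0},
    {"xyz": [-10, 0, 0], "turn": 0},
    {"xyz": [0, 0, 0], "turn": 0},
    {"xyz": [0, 0, 0], "turn": 0},
  ],
)

```text
time_s: 34.63
position: [671.4, -141.9, 190.2]
tool_rot: [-0.617, 1.569, 2.778]
ft_force: [0.3, 0.6, -4.0]
grip_width: 54.8
```

```bash
python3 - <<'E'
from h import *
cv2.imwrite('pics/w27.png',weigh(12))
plan(546,-328,190,-90)
E
```

```text
F [ 0.18 -0.24 -4.13] sd [0.59 0.34 0.58] eff [-6.1171e+01 -3.7240e+01 -6.0000e-03] [0.992 0.677 0.   ] pos [ 672.2 -142.2  191.2] q [0.4579 1.3342 0.     1.3495] w 55.1 t 35.23
now [ 672.2 -142.2  191.2] beta -75.5 w 55.1 F [ 0.99 -0.83 -4.32] t 35.23
turn 0.254 then tool shift [  1.2 185.8 126.2] min rows 6 q6~ 0.94
```

View pics/w27.png

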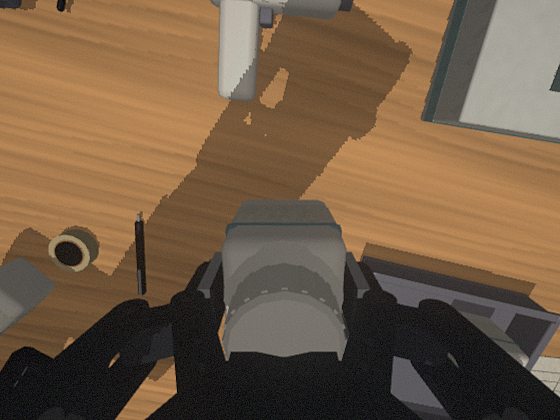

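Call:
drive_tool(
  deltas=[
    {"xyz": [0, 0, 0], "turn": 0.127},
    {"xyz": [0, 10, 7], "turn": 0.12},
  ],
)

```text
out of range; nothing moved
```

Call:
drive_tool(
  deltas=[
    {"xyz": [0, 0, 0], "turn": 0.12},
    {"xyz": [0, 10, 7], "turn": 0.12},
    {"xyz": [0, 25, 17], "turn": 0.014},
    {"xyz": [0, 30, 20], "turn": 0},
    {"xyz": [0, 30, 20], "turn": 0},
    {"xyz": [0, 30, 20], "turn": 0},
    {"xyz": [0, 30, 21], "turn": 0},
    {"xyz": [0, 20, 14], "turn": 0},
    {"xyz": [0, 10, 7], "turn": 0},
    {"xyz": [0, 0, 0], "turn": 0},
  ],
)

```text
time_s: 36.07
position: [546.3, -330.9, 191.6]
tool_rot: [1.541, 1.57, -1.604]
ft_force: [0.1, -0.1, -4.2]
grip_width: 54.8
```

```bash
python3 - <<'E'
from h import *
plan(546,-325,55,-90)
E
```

```text
now [ 546.3 -330.9  191.6] beta -90.2 w 54.8 F [ 0.08 -0.06 -4.17] t 36.07
turn -0.004 then tool shift [136.6  -5.9   0.3] min rows 4 q6~ 0.85
```

Call:
drive_tool(
  deltas=[
    {"xyz": [15, -6, 0], "turn": 0},
    {"xyz": [30, 0, 0], "turn": 0},
    {"xyz": [35, 0, 0], "turn": 0},
    {"xyz": [30, 0, 0], "turn": 0},
    {"xyz": [17, 0, 0], "turn": 0},
    {"xyz": [6, 0, 0], "turn": 0},
    {"xyz": [2, 0, 0], "turn": 0},
    {"xyz": [2, 0, 0], "turn": 0},
    {"xyz": [0, 0, 0], "turn": 0},
  ],
)

```text
time_s: 36.82
position: [549.2, -322.7, 55.9]
tool_rot: [2.471, 1.568, -0.67]
ft_force: [0.2, -0.6, -3.9]
grip_width: 55.4
```

Call:
drive_tool(
  deltas=[
    {"xyz": [2, 0, 0], "turn": 0},
    {"xyz": [2, 0, 0], "turn": 0},
    {"xyz": [0, 0, 0], "turn": 0},
  ],
)

```text
time_s: 37.07
position: [548.1, -322.4, 50.9]
tool_rot: [2.442, 1.57, -0.7]
ft_force: [-1.0, 0.5, -4.5]
grip_width: 54.9
```

Call:
drive_tool(
  deltas=[
    {"xyz": [2, 0, 0], "turn": 0},
    {"xyz": [1, 0, 0], "turn": 0},
    {"xyz": [0, 0, 0], "turn": 0},
  ],
)

```text
time_s: 37.32
position: [548.4, -322.5, 50.1]
tool_rot: [2.293, 1.57, -0.849]
ft_force: [-5.5, 5.5, 12.3]
grip_width: 55.2
```

Call:
drive_tool(
  deltas=[
    {"xyz": [-2, 0, 0], "turn": 0},
    {"xyz": [0, 0, 0], "turn": 0},
    {"xyz": [0, 0, 0], "turn": 0},
    {"xyz": [0, 0, 0], "turn": 0},
  ],
  claw=0.72,
)

```text
time_s: 37.65
position: [548.1, -322.5, 49.5]
tool_rot: [2.432, 1.57, -0.71]
ft_force: [0.0, -0.1, 0.1]
grip_width: 61.4
```

Call:
drive_tool(
  deltas=[
    {"xyz": [-10, 0, 0], "turn": 0},
    {"xyz": [-25, 0, 0], "turn": 0},
    {"xyz": [-40, 0, 0], "turn": 0},
    {"xyz": [-40, 0, 0], "turn": 0},
    {"xyz": [-40, 0, 0], "turn": 0},
    {"xyz": [-15, 0, 0], "turn": 0},
    {"xyz": [0, 0, 0], "turn": 0},
  ],
)

```text
time_s: 38.23
position: [550.4, -324.3, 226.6]
tool_rot: [2.428, 1.56, -0.714]
ft_force: [0.1, 0.6, 0.1]
grip_width: 61.2
```

```bash
python3 - <<'E'
from h import *
f,T=snap('wrist','w28')
plan(440,150,220,-125)
plan(440,150,220,55)
E
```

```text
now [ 549.2 -323.3  223.2] beta -90.0 w 61.4 F [-0.13 -0.15 -1.23] t 38.28
turn 0.611 then tool shift [   3.2 -325.1  360.9] min rows 12 q6~ 0.85
now [ 549.2 -323.3  223.2] beta -90.0 w 61.4 F [-0.13 -0.15 -1.23] t 38.28
turn -2.531 then tool shift [   3.2  325.1 -360.9] min rows 12 q6~ 0.85
```

View pics/w28.png

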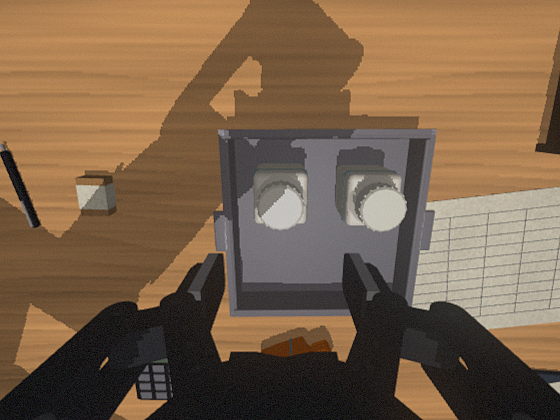

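Call:
drive_tool(
  deltas=[
    {"xyz": [0, 0, 0], "turn": 0.122},
    {"xyz": [0, 0, 0], "turn": 0.122},
    {"xyz": [0, 0, 0], "turn": 0.122},
    {"xyz": [0, 0, 0], "turn": 0.122},
    {"xyz": [0, -10, 11], "turn": 0.123},
    {"xyz": [0, -20, 22], "turn": 0},
    {"xyz": [0, -26, 29], "turn": 0},
    {"xyz": [0, -26, 29], "turn": 0},
    {"xyz": [0, -26, 29], "turn": 0},
    {"xyz": [0, -26, 29], "turn": 0},
  ],
  claw=1,
)

```text
time_s: 39.12
position: [499.2, -125.4, 217.3]
tool_rot: [0.089, 1.567, 2.618]
ft_force: [0.9, -0.5, 0.2]
grip_width: 85.3
```

Call:
drive_tool(
  deltas=[
    {"xyz": [0, -26, 29], "turn": 0},
    {"xyz": [0, -26, 29], "turn": 0},
    {"xyz": [0, -26, 29], "turn": 0},
    {"xyz": [0, -26, 29], "turn": 0},
    {"xyz": [0, -26, 29], "turn": 0},
    {"xyz": [0, -26, 29], "turn": 0},
    {"xyz": [0, -20, 22], "turn": 0},
    {"xyz": [0, -12, 13], "turn": 0},
    {"xyz": [0, 0, 0], "turn": 0},
    {"xyz": [0, 0, 0], "turn": 0},
  ],
)

```text
time_s: 39.95
position: [436.6, 147.0, 218.0]
tool_rot: [0.803, 1.568, -2.947]
ft_force: [1.0, 0.0, -0.3]
grip_width: 85.5
```

```bash
python3 - <<'E'
from h import *
f,T=snap('wrist','w29'); np.save('T29.npy',T)
plan(440,150,220,-125)
E
```

```text
now [437.  146.2 218.2] beta -125.0 w 84.9 F [ 0.2  -0.36  0.35] t 40.0
turn 0.001 then tool shift [-1.8 -4.8 -0.3] min rows 1 q6~ 2.25
```

View pics/w29.png

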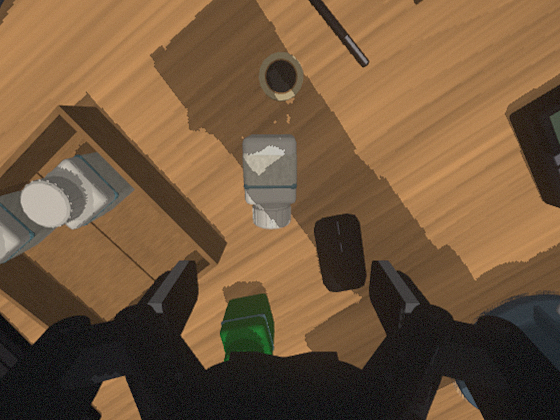

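```bash
python3 - <<'E'
from h import *
T=np.load('T29.npy')
P=back('wrist',[[245,138],[297,138],[245,190],[297,190]],56,T); print(P.round(1))
C=back('wrist',[[271,228]],28,T);print(C)
b=(P[0]+P[1])/2;d=(C[0]-b)[:2]; print(np.linalg.norm(d),np.degrees(np.arctan2(d[1],d[0])))
print('mouse',back('wrist',[[316,217],[325,288],[362,287]],15,T).round(0).tolist(),'carton corner',back('wrist',[[226,245]],60,T))
a=d/np.linalg.norm(d); g=b[:2]+a*45; print(g)
plan(g[0],g[1],20,-125)
E
```

```text
[[502.6 147.8  56. ]
 [472.6 104.8  56. ]
 [459.5 180.3  56. ]
 [428.  135.   56. ]]
[[400.32528864 189.94148664  28.        ]]
108.03634566119356 143.90076363806327
mouse [[376.0, 139.0, 15.0], [285.0, 184.0, 15.0], [258.0, 142.0, 15.0]] carton corner [[421.90128873 234.5313454   60.        ]]
[451.25851326 152.80138023]
now [437.  146.2 218.2] beta -125.0 w 84.9 F [ 0.2  -0.36  0.35] t 40.0
turn 0.001 then tool shift [198.2 -13.6  -7.9] min rows 5 q6~ 2.25
```

Call:
drive_tool(
  deltas=[
    {"xyz": [10, -7, -4], "turn": 0},
    {"xyz": [25, -7, -4], "turn": 0},
    {"xyz": [38, 0, 0], "turn": 0},
    {"xyz": [38, 0, 0], "turn": 0},
    {"xyz": [38, 0, 0], "turn": 0},
    {"xyz": [28, 0, 0], "turn": 0},
    {"xyz": [16, 0, 0], "turn": 0},
    {"xyz": [8, 0, 0], "turn": 0},
    {"xyz": [0, 0, 0], "turn": 0},
  ],
  claw=1,
)

```text
time_s: 40.75
position: [450.9, 151.9, 16.2]
tool_rot: [0.732, 1.566, -3.023]
ft_force: [-0.4, -0.2, -0.8]
grip_width: 84.9
```

Call:
drive_tool(
  deltas=[
    {"xyz": [0, 0, 0], "turn": 0},
    {"xyz": [0, 0, 0], "turn": 0},
    {"xyz": [0, 0, 0], "turn": 0},
    {"xyz": [0, 0, 0], "turn": 0},
    {"xyz": [0, 0, 0], "turn": 0},
  ],
  claw=0.3,
)

```text
time_s: 41.17
position: [454.0, 153.3, 20.0]
tool_rot: [-2.545, 1.567, -0.014]
ft_force: [-0.6, -1.8, 6.5]
grip_width: 55.4
```

Call:
drive_tool(
  deltas=[
    {"xyz": [-10, 0, 0], "turn": 0},
    {"xyz": [-25, 0, 0], "turn": 0},
    {"xyz": [-35, 0, 0], "turn": 0},
    {"xyz": [-20, 0, 0], "turn": 0},
    {"xyz": [-10, 0, 0], "turn": 0},
    {"xyz": [0, 0, 0], "turn": 0},
    {"xyz": [0, 0, 0], "turn": 0},
  ],
)

```text
time_s: 41.75
position: [451.9, 153.3, 118.1]
tool_rot: [-1.883, 1.571, 0.648]
ft_force: [-0.2, 0.1, -3.7]
grip_width: 55.4
```

```bash
python3 - <<'E'
from h import *
cv2.imwrite('pics/w30.png',weigh(12))
plan(600,0,115,-125)
E
```

```text
F [ 0.05 -0.02 -3.22] sd [0.58 0.42 0.33] eff [-3.7498e+01 -3.1870e+01 -3.4000e-02] [0.46  0.381 0.001] pos [452.2 153.3 118.1] q [0.1031 1.9449 0.     1.0939] w 54.9 t 42.35
now [452.2 153.3 118.1] beta -125.0 w 54.9 F [-0.25  0.33 -2.84] t 42.35
turn -0.0 then tool shift [   3.1   40.8 -209. ] min rows 6 q6~ 2.26
```

View pics/w30.png

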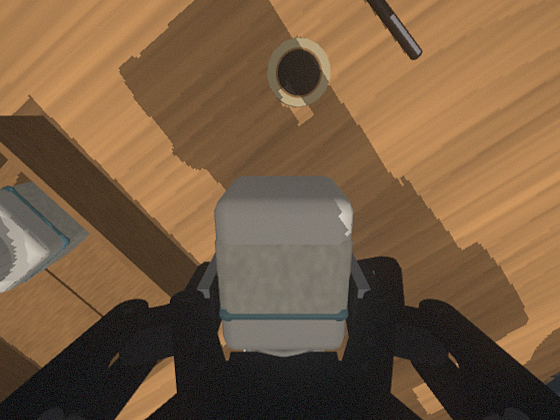

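Call:
drive_tool(
  deltas=[
    {"xyz": [-10, 0, -8], "turn": -0.06},
    {"xyz": [-20, 0, -16], "turn": -0.11},
    {"xyz": [-20, 0, 0], "turn": -0.11},
    {"xyz": [-10, 0, 0], "turn": -0.11},
    {"xyz": [0, 0, 0], "turn": -0.11},
    {"xyz": [0, 0, 0], "turn": -0.11},
    {"xyz": [0, 0, 0], "turn": 0},
  ],
)

```text
time_s: 42.93
position: [472.6, 140.3, 178.6]
tool_rot: [-3.086, 1.57, 0.059]
ft_force: [-0.0, 0.6, -3.5]
grip_width: 55.7
```

```bash
python3 - <<'E'
from h import *
plan(425,-80,22,-90)
E
```

```text
now [472.6 140.3 178.6] beta -89.9 w 55.7 F [-0.02  0.56 -3.5 ] t 42.93
turn 0.003 then tool shift [156.6 220.3  47.6] min rows 7 q6~ 1.62
```

Call:
drive_tool(
  deltas=[
    {"xyz": [0, 16, 3], "turn": 0},
    {"xyz": [0, 28, 6], "turn": 0},
    {"xyz": [0, 34, 8], "turn": 0},
    {"xyz": [0, 36, 8], "turn": 0},
    {"xyz": [0, 36, 8], "turn": 0},
    {"xyz": [0, 34, 8], "turn": 0},
    {"xyz": [10, 22, 4], "turn": 0},
    {"xyz": [25, 12, 2], "turn": 0},
    {"xyz": [30, 2, 0], "turn": 0},
    {"xyz": [30, 0, 0], "turn": 0},
  ],
)

```text
time_s: 43.77
position: [425.8, -81.2, 83.0]
tool_rot: [2.614, 1.568, -0.535]
ft_force: [0.5, 1.0, -4.0]
grip_width: 54.9
```

Call:
drive_tool(
  deltas=[
    {"xyz": [25, 0, 0], "turn": 0},
    {"xyz": [15, 0, 0], "turn": 0},
    {"xyz": [10, 0, 0], "turn": 0},
    {"xyz": [4, 0, 0], "turn": 0},
    {"xyz": [2, 0, 0], "turn": 0},
    {"xyz": [0, 0, 0], "turn": 0},
    {"xyz": [0, 0, 0], "turn": 0},
  ],
)

```text
time_s: 44.35
position: [426.1, -80.0, 28.3]
tool_rot: [2.677, 1.569, -0.467]
ft_force: [-0.2, -0.4, -2.9]
grip_width: 55.2
```

Call:
drive_tool(
  deltas=[
    {"xyz": [3, 0, 0], "turn": 0},
    {"xyz": [3, 0, 0], "turn": 0},
    {"xyz": [2, 0, 0], "turn": 0},
    {"xyz": [0, 0, 0], "turn": 0},
  ],
)

```text
time_s: 44.68
position: [425.6, -79.8, 20.0]
tool_rot: [2.497, 1.57, -0.646]
ft_force: [-3.7, 0.3, 7.8]
grip_width: 55.0
```

Call:
drive_tool(
  deltas=[
    {"xyz": [1, 0, 0], "turn": 0},
    {"xyz": [0, 0, 0], "turn": 0},
  ],
)

```text
time_s: 44.85
position: [425.6, -79.9, 20.0]
tool_rot: [0.691, 1.571, -2.451]
ft_force: [-9.9, 1.5, 21.3]
grip_width: 55.2
```

Call:
drive_tool(
  deltas=[
    {"xyz": [-1, 0, 0], "turn": 0},
    {"xyz": [0, 0, 0], "turn": 0},
    {"xyz": [0, 0, 0], "turn": 0},
    {"xyz": [0, 0, 0], "turn": 0},
  ],
  claw=0.72,
)

```text
time_s: 45.18
position: [425.4, -79.7, 19.3]
tool_rot: [2.698, 1.57, -0.445]
ft_force: [0.1, -0.4, -0.7]
grip_width: 61.5
```

Call:
drive_tool(
  deltas=[
    {"xyz": [-15, 0, 0], "turn": 0},
    {"xyz": [-30, 0, 0], "turn": 0},
    {"xyz": [-40, 0, 0], "turn": 0},
    {"xyz": [-30, 0, 0], "turn": 0},
    {"xyz": [-15, 0, 0], "turn": 0},
    {"xyz": [0, 0, 0], "turn": 0},
    {"xyz": [0, 0, 0], "turn": 0},
  ],
)

```text
time_s: 45.77
position: [425.8, -79.9, 149.9]
tool_rot: [2.692, 1.569, -0.451]
ft_force: [0.0, -0.2, 0.1]
grip_width: 61.3
```

```bash
python3 - <<'E'
from h import *
f,T=snap('wrist','w31'); np.save('T31.npy',T)
plan(380,-80,14,-90)
E
```

```text
now [424.9 -79.4 148.7] beta -90.1 w 61.3 F [-0.32  0.81 -0.82] t 45.82
turn -0.001 then tool shift [134.7   0.6  44.9] min rows 4 q6~ 1.11
```

View pics/w31.png

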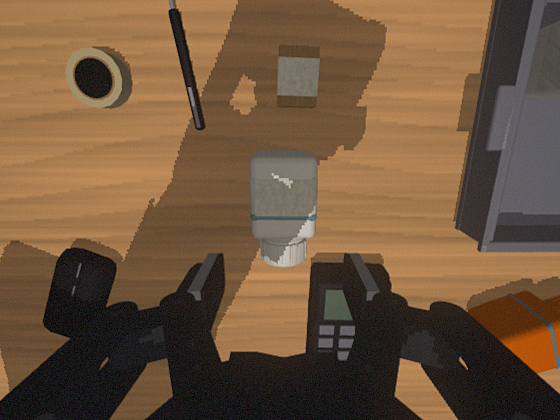

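```bash
python3 - <<'E'
from h import *
T=np.load('T31.npy')
print(back('wrist',[[250,157],[317,157]],56,T).round(1), back('wrist',[[283,265]],28,T).round(1), 'calc',back('wrist',[[309,262],[352,258]],12,T).round(1).tolist(),back('wrist',[[309,262]],0,T).round(1))
E
```

```text
[[ 470.1  -52.9   56. ]
 [ 470.1 -106.4   56. ]] [[359.2 -79.2  28. ]] calc [[354.2, -106.6, 12.0], [358.8, -151.8, 12.0]] [[ 347.9 -107.8    0. ]]
```

Call:
drive_tool(
  deltas=[
    {"xyz": [0, 0, 14], "turn": 0},
    {"xyz": [0, 0, 18], "turn": 0},
    {"xyz": [15, 0, 10], "turn": 0},
    {"xyz": [30, 0, 0], "turn": 0},
    {"xyz": [36, 0, 0], "turn": 0},
    {"xyz": [28, 0, 0], "turn": 0},
    {"xyz": [16, 0, 0], "turn": 0},
    {"xyz": [8, 0, 0], "turn": 0},
    {"xyz": [0, 0, 0], "turn": 0},
    {"xyz": [0, 0, 0], "turn": 0},
  ],
)

```text
time_s: 46.65
position: [382.6, -79.2, 15.8]
tool_rot: [-0.502, 1.569, 2.639]
ft_force: [0.3, -0.3, 0.1]
grip_width: 61.4
```

Call:
drive_tool(
  deltas=[
    {"xyz": [0, 0, 0], "turn": 0},
    {"xyz": [0, 0, 0], "turn": 0},
    {"xyz": [0, 0, 0], "turn": 0},
    {"xyz": [0, 0, 0], "turn": 0},
    {"xyz": [0, 0, 0], "turn": 0},
  ],
  claw=0.3,
)

```text
time_s: 47.07
position: [384.1, -80.0, 17.7]
tool_rot: [2.597, 1.569, -0.545]
ft_force: [-2.2, 2.2, 6.4]
grip_width: 41.7
```

Call:
drive_tool(
  deltas=[
    {"xyz": [-4, 0, 0], "turn": 0},
    {"xyz": [-8, 0, 0], "turn": 0},
    {"xyz": [-8, 0, 0], "turn": 0},
    {"xyz": [-5, 0, 0], "turn": 0},
    {"xyz": [0, 0, 0], "turn": 0},
    {"xyz": [0, 0, 0], "turn": 0},
  ],
)

```text
time_s: 47.57
position: [383.6, -79.8, 41.9]
tool_rot: [2.629, 1.569, -0.514]
ft_force: [0.2, -0.6, -3.2]
grip_width: 42.2
```

Call:
drive_tool(
  deltas=[
    {"xyz": [0, 0, 0], "turn": 0},
    {"xyz": [0, 0, 0], "turn": 0},
  ],
  claw=0.495,
)

```text
time_s: 47.73
position: [382.9, -79.4, 41.0]
tool_rot: [-0.524, 1.57, 2.616]
ft_force: [-0.3, -0.0, -3.2]
grip_width: 42.2
```

Call:
drive_tool(
  deltas=[
    {"xyz": [0, 0, 0], "turn": 0},
    {"xyz": [0, 0, 0], "turn": 0},
  ],
  claw=0.503,
)

```text
time_s: 47.9
position: [383.0, -79.5, 41.0]
tool_rot: [-0.539, 1.57, 2.601]
ft_force: [0.2, -0.4, -3.3]
grip_width: 42.8
```

```bash
python3 - <<'E'
from h import *
tq(4,'w32')
E
```

```text
w 43.19 F [ 0.33  0.24 -3.14] M [0.039 0.141 0.03 ] z [383.2 -79.5  41.2] 48.1
```

View pics/w32.png

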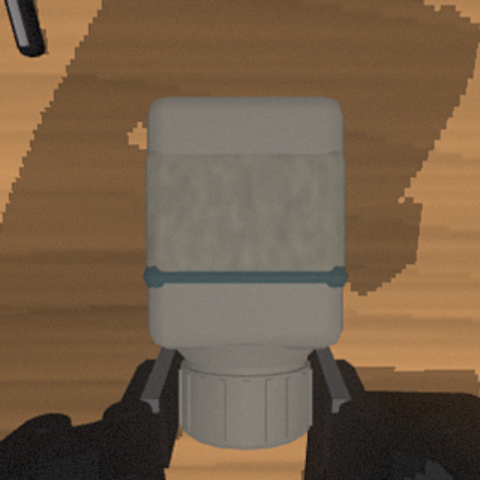

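Still carried; slacken a touch more.

Call:
drive_tool(
  deltas=[
    {"xyz": [0, 0, 0], "turn": 0},
    {"xyz": [0, 0, 0], "turn": 0},
  ],
  claw=0.507,
)

```text
time_s: 48.27
position: [383.3, -79.5, 41.3]
tool_rot: [-2.672, 1.571, 0.469]
ft_force: [-0.5, 1.3, -1.5]
grip_width: 43.4
```

```bash
python3 - <<'E'
from h import *
tq(5,'w33')
E
```

```text
w 43.38 F [ 0.72  0.48 -2.37] M [0.087 0.063 0.02 ] z [383.3 -79.6  41.3] 48.5167
```

View pics/w33.png

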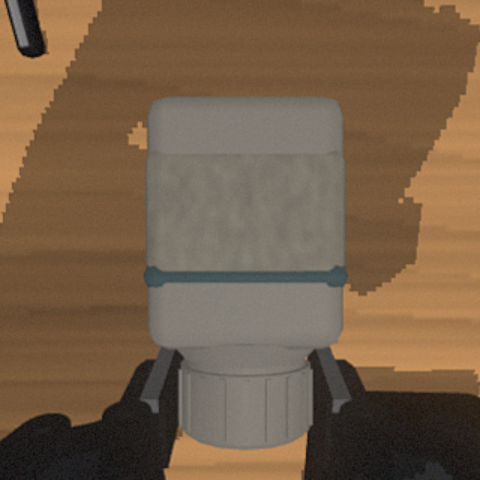

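Call:
drive_tool(
  deltas=[
    {"xyz": [-3, 0, -1], "turn": 0},
    {"xyz": [-3, 0, -2], "turn": 0},
    {"xyz": [-3, 0, -2], "turn": 0},
    {"xyz": [-3, 0, -2], "turn": 0},
    {"xyz": [-3, 0, -2], "turn": 0},
    {"xyz": [0, 0, 0], "turn": 0},
  ],
)

```text
time_s: 49.02
position: [393.1, -79.9, 57.1]
tool_rot: [2.675, 1.569, -0.468]
ft_force: [-0.4, -0.1, -1.3]
grip_width: 43.1
```

```bash
python3 - <<'E'
from h import *
tq(4,'w34')
E
```

```text
w 43.51 F [ 0.05 -0.24 -1.56] M [-0.155  0.112 -0.048] z [392.2 -79.7  56.3] 49.2167
```

View pics/w34.png

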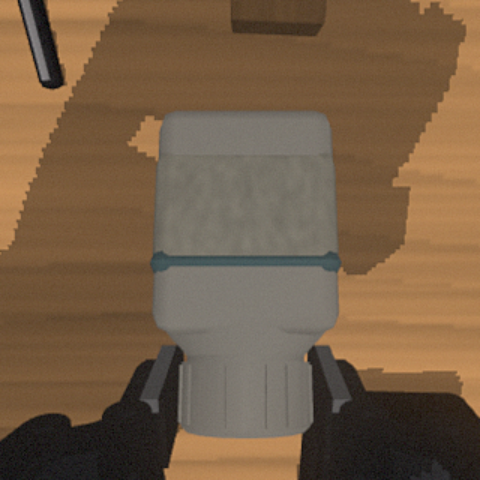

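Pivoting as before; continue.

Call:
drive_tool(
  deltas=[
    {"xyz": [-3, 0, -2], "turn": 0},
    {"xyz": [-3, 0, -2], "turn": 0},
    {"xyz": [-3, 0, -3], "turn": 0},
    {"xyz": [-3, 0, -3], "turn": 0},
    {"xyz": [-2, 0, -3], "turn": 0},
    {"xyz": [0, 0, 0], "turn": 0},
  ],
)

```text
time_s: 49.72
position: [406.2, -79.8, 70.9]
tool_rot: [2.746, 1.569, -0.397]
ft_force: [-0.7, -0.2, -2.0]
grip_width: 43.5
```

```bash
python3 - <<'E'
from h import *
tq(3,'w35')
E
```

```text
w 43.37 F [-0.01 -0.14 -1.94] M [-0.166  0.136 -0.044] z [405.3 -79.7  70.4] 49.8667
```

View pics/w35.png

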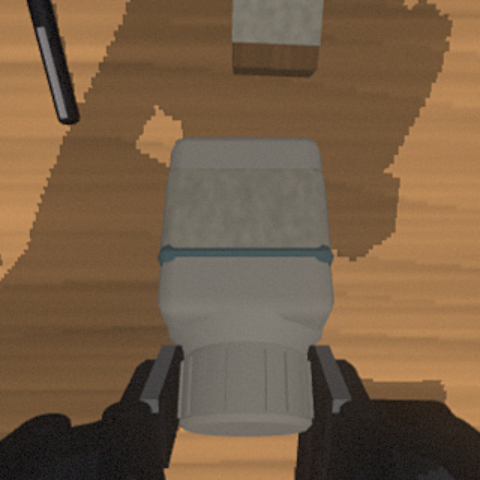

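Call:
drive_tool(
  deltas=[
    {"xyz": [-2, 0, -3], "turn": 0},
    {"xyz": [-2, 0, -3], "turn": 0},
    {"xyz": [-2, 0, -3], "turn": 0},
    {"xyz": [-2, 0, -3], "turn": 0},
    {"xyz": [-1, 0, -3], "turn": 0},
    {"xyz": [0, 0, -3], "turn": 0},
    {"xyz": [0, 0, 0], "turn": 0},
  ],
)

```text
time_s: 50.45
position: [424.0, -79.7, 79.5]
tool_rot: [2.861, 1.57, -0.281]
ft_force: [0.1, 0.8, -2.0]
grip_width: 43.6
```

```bash
python3 - <<'E'
from h import *
tq(3,'w36')
E
```

```text
w 43.44 F [-0.59  0.03 -3.42] M [ 0.002  0.128 -0.   ] z [423.  -79.5  79.1] 50.6
```

View pics/w36.png

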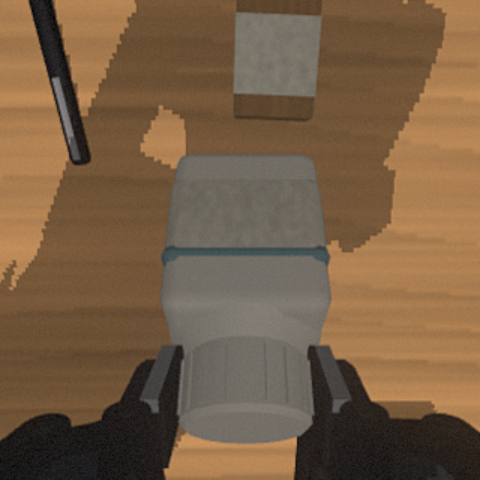

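Call:
drive_tool(
  deltas=[
    {"xyz": [2, 0, -2], "turn": 0},
    {"xyz": [0, 0, -3], "turn": 0},
    {"xyz": [0, 0, -3], "turn": 0},
    {"xyz": [0, 0, -3], "turn": 0},
    {"xyz": [0, 0, 0], "turn": 0},
  ],
  claw=0.508,
)

```text
time_s: 51.02
position: [435.6, -80.0, 78.8]
tool_rot: [2.815, 1.569, -0.328]
ft_force: [-4.4, 1.0, 10.6]
grip_width: 43.5
```

```bash
python3 - <<'E'
from h import *
tq(3,'w37')
E
```

```text
w 43.49 F [-3.91  1.74 10.96] M [ 0.302  0.786 -0.011] z [435.3 -79.9  78.7] 51.1667
```

View pics/w37.png

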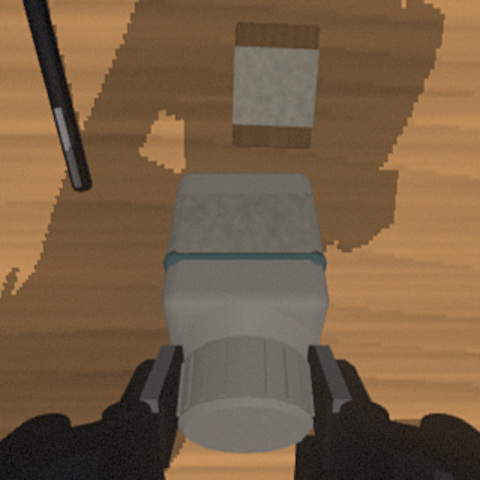

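Call:
drive_tool(
  deltas=[
    {"xyz": [-1, 0, -3], "turn": 0},
    {"xyz": [-1, 0, -3], "turn": 0},
    {"xyz": [-1, 0, -3], "turn": 0},
    {"xyz": [0, 0, -3], "turn": 0},
    {"xyz": [0, 0, 0], "turn": 0},
  ],
)

```text
time_s: 51.58
position: [447.5, -79.9, 81.1]
tool_rot: [2.879, 1.569, -0.264]
ft_force: [-1.9, 0.9, 8.0]
grip_width: 43.5
```

```bash
python3 - <<'E'
from h import *
tq(3,'w38')
E
```

```text
w 43.39 F [-1.83  1.15  6.69] M [0.192 0.463 0.012] z [447.2 -79.9  81. ] 51.7333
```

View pics/w38.png

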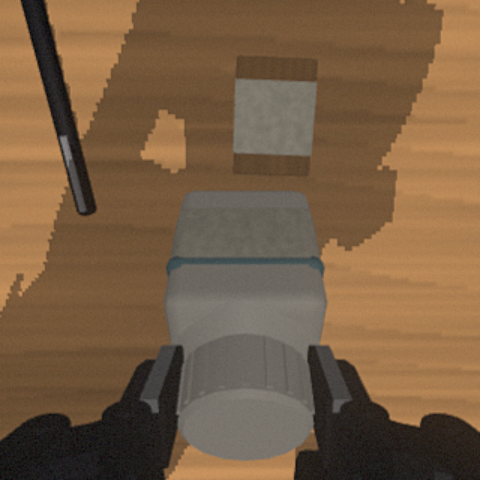

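Call:
drive_tool(
  deltas=[
    {"xyz": [-1, 0, -3], "turn": 0},
    {"xyz": [0, 0, -4], "turn": 0},
    {"xyz": [0, 0, -3], "turn": 0},
    {"xyz": [0, 0, 0], "turn": 0},
  ],
)

```text
time_s: 52.07
position: [457.5, -79.9, 81.8]
tool_rot: [2.965, 1.569, -0.178]
ft_force: [-1.5, 0.6, 6.5]
grip_width: 43.7
```

```bash
python3 - <<'E'
from h import *
tq(3,'w39')
E
```

```text
w 43.24 F [-0.75  1.11  6.57] M [0.162 0.275 0.023] z [457.1 -79.9  81.8] 52.2167
```

View pics/w39.png

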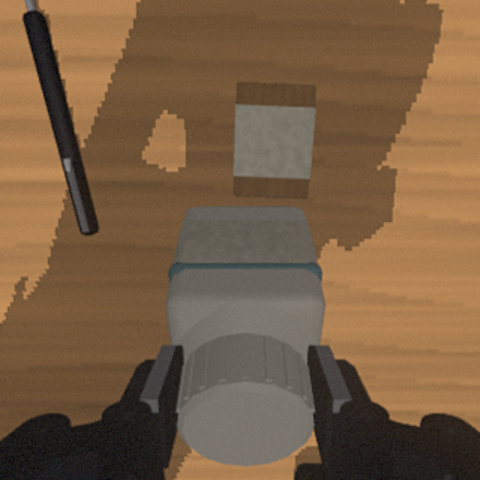

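Call:
drive_tool(
  deltas=[
    {"xyz": [0, 0, 0], "turn": 0},
    {"xyz": [0, 0, 0], "turn": 0},
    {"xyz": [0, 0, 0], "turn": 0},
    {"xyz": [0, 0, 0], "turn": 0},
  ],
  claw=0.6,
)

```text
time_s: 52.55
position: [456.1, -79.6, 81.0]
tool_rot: [-0.469, 1.57, 2.671]
ft_force: [0.3, 0.7, 0.0]
grip_width: 51.6
```

Call:
drive_tool(
  deltas=[
    {"xyz": [-20, 0, 0], "turn": 0},
    {"xyz": [-35, 0, 0], "turn": 0},
    {"xyz": [-25, 0, 0], "turn": 0},
    {"xyz": [0, 0, 0], "turn": 0},
    {"xyz": [0, 0, 0], "turn": 0},
  ],
  claw=0.65,
)

```text
time_s: 52.97
position: [457.4, -80.2, 162.7]
tool_rot: [2.717, 1.567, -0.426]
ft_force: [0.7, -0.0, -0.1]
grip_width: 55.6
```

```bash
python3 - <<'E'
from h import *
f,T=snap('wrist','w40'); np.save('T40.npy',T); print(T[:3,3])
E
```

```text
[457.35573395 -80.17044738 162.74190617]
```

View pics/w40.png

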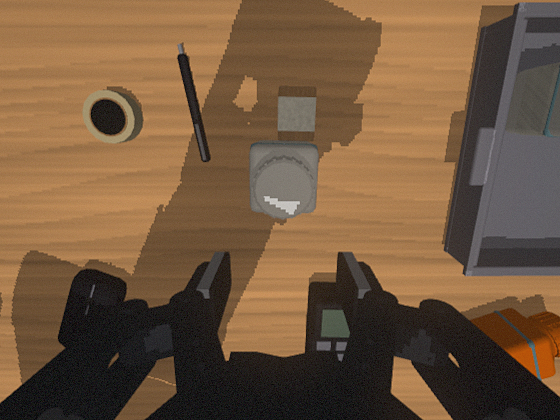

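```bash
python3 - <<'E'
from h import *
T=np.load('T40.npy'); p=back('wrist',[[284,188]],102,T)[0]; print(p,'staple',back('wrist',[[297,115]],20,T).round())
plan(p[0],p[1],41,-90)
E
```

```text
[484.19610109 -80.29514512 102.        ] staple [[534. -93.  20.]]
now [456.2 -79.7 161.2] beta -90.1 w 55.5 F [-0.25  0.75 -0.22] t 53.02
turn -0.001 then tool shift [120.2   0.6 -28. ] min rows 3 q6~ 1.14
```

Call:
drive_tool(
  deltas=[
    {"xyz": [0, 0, -14], "turn": 0},
    {"xyz": [10, 0, -14], "turn": 0},
    {"xyz": [30, 0, 0], "turn": 0},
    {"xyz": [35, 0, 0], "turn": 0},
    {"xyz": [28, 0, 0], "turn": 0},
    {"xyz": [12, 0, 0], "turn": 0},
    {"xyz": [4, 0, 0], "turn": 0},
    {"xyz": [0, 0, 0], "turn": 0},
  ],
  claw=0.95,
)

```text
time_s: 53.68
position: [482.2, -78.9, 39.9]
tool_rot: [-0.4, 1.566, 2.74]
ft_force: [0.1, 0.7, -0.2]
grip_width: 80.9
```

Call:
drive_tool(
  deltas=[
    {"xyz": [0, 0, 0], "turn": 0},
    {"xyz": [0, 0, 0], "turn": 0},
    {"xyz": [0, 0, 0], "turn": 0},
    {"xyz": [0, 0, 0], "turn": 0},
    {"xyz": [0, 0, 0], "turn": 0},
  ],
  claw=0.3,
)

```text
time_s: 54.1
position: [485.5, -80.2, 43.7]
tool_rot: [2.751, 1.568, -0.392]
ft_force: [1.3, -0.2, 6.4]
grip_width: 55.1
```

Call:
drive_tool(
  deltas=[
    {"xyz": [-10, 0, 0], "turn": 0},
    {"xyz": [-25, 0, 0], "turn": 0},
    {"xyz": [-40, 0, 0], "turn": 0},
    {"xyz": [-40, 0, 0], "turn": 0},
    {"xyz": [-25, 0, 0], "turn": 0},
    {"xyz": [-10, 0, 0], "turn": 0},
    {"xyz": [0, 0, 0], "turn": 0},
    {"xyz": [0, 0, 0], "turn": 0},
  ],
)

```text
time_s: 54.77
position: [483.4, -79.4, 191.3]
tool_rot: [-0.369, 1.57, 2.772]
ft_force: [0.1, 0.7, -3.0]
grip_width: 55.0
```

```bash
python3 - <<'E'
from h import *
cv2.imwrite('pics/w41.png',weigh(30))
plan(450,-372,190,-90)
E
```

```text
F [-0.08 -0.03 -3.29] sd [0.45 0.45 0.44] eff [-3.6881e+01 -3.5183e+01 -2.0000e-03] [0.387 0.314 0.   ] pos [484.2 -79.7 192.3] q [0.0307 1.8541 0.     1.2568] w 55.0 t 56.27
now [484.2 -79.7 192.3] beta -90.1 w 55.0 F [-0.6   0.11 -3.39] t 56.27
turn -0.001 then tool shift [  2.3 292.3  34.2] min rows 8 q6~ 1.17
```

View pics/w41.png

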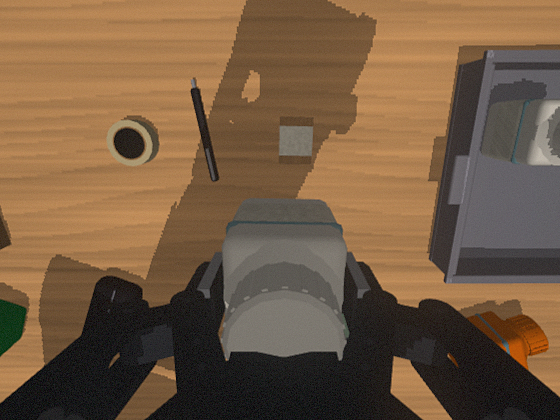

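Call:
drive_tool(
  deltas=[
    {"xyz": [0, 16, 2], "turn": 0},
    {"xyz": [0, 28, 4], "turn": 0},
    {"xyz": [0, 36, 4], "turn": 0},
    {"xyz": [0, 38, 5], "turn": 0},
    {"xyz": [0, 38, 5], "turn": 0},
    {"xyz": [0, 38, 5], "turn": 0},
    {"xyz": [0, 36, 4], "turn": 0},
    {"xyz": [0, 34, 4], "turn": 0},
    {"xyz": [0, 20, 2], "turn": 0},
    {"xyz": [0, 8, 1], "turn": 0},
  ],
)

```text
time_s: 57.1
position: [447.0, -375.2, 192.2]
tool_rot: [1.611, 1.57, -1.535]
ft_force: [0.9, 0.7, -3.3]
grip_width: 55.1
```

Call:
drive_tool(
  deltas=[
    {"xyz": [15, 0, 0], "turn": 0},
    {"xyz": [30, 0, 0], "turn": 0},
    {"xyz": [35, 0, 0], "turn": 0},
    {"xyz": [30, 0, 0], "turn": 0},
    {"xyz": [17, 0, 0], "turn": 0},
    {"xyz": [6, 0, 0], "turn": 0},
    {"xyz": [2, 0, 0], "turn": 0},
    {"xyz": [2, 0, 0], "turn": 0},
    {"xyz": [0, 0, 0], "turn": 0},
  ],
)

```text
time_s: 57.85
position: [448.8, -372.3, 56.7]
tool_rot: [2.273, 1.568, -0.869]
ft_force: [0.0, -0.1, -3.6]
grip_width: 55.3
```

Call:
drive_tool(
  deltas=[
    {"xyz": [2, 0, 0], "turn": 0},
    {"xyz": [2, 0, 0], "turn": 0},
    {"xyz": [0, 0, 0], "turn": 0},
  ],
)

```text
time_s: 58.1
position: [448.1, -371.9, 51.8]
tool_rot: [2.293, 1.57, -0.85]
ft_force: [0.6, 0.0, -3.7]
grip_width: 55.2
```

Call:
drive_tool(
  deltas=[
    {"xyz": [2, 0, 0], "turn": 0},
    {"xyz": [1, 0, 0], "turn": 0},
    {"xyz": [0, 0, 0], "turn": 0},
  ],
)

```text
time_s: 58.35
position: [448.2, -372.1, 49.7]
tool_rot: [2.173, 1.57, -0.97]
ft_force: [-3.4, 2.4, 6.7]
grip_width: 55.0
```

Call:
drive_tool(
  deltas=[
    {"xyz": [-1, 0, 0], "turn": 0},
    {"xyz": [0, 0, 0], "turn": 0},
    {"xyz": [0, 0, 0], "turn": 0},
    {"xyz": [0, 0, 0], "turn": 0},
  ],
  claw=0.75,
)

```text
time_s: 58.68
position: [448.0, -371.8, 49.4]
tool_rot: [2.195, 1.57, -0.947]
ft_force: [-0.2, 0.0, -0.1]
grip_width: 64.0
```

Call:
drive_tool(
  deltas=[
    {"xyz": [-10, 0, 0], "turn": 0},
    {"xyz": [-25, 0, 0], "turn": 0},
    {"xyz": [-40, 0, 0], "turn": 0},
    {"xyz": [-40, 0, 0], "turn": 0},
    {"xyz": [-40, 0, 0], "turn": 0},
    {"xyz": [-30, 0, 10], "turn": 0},
    {"xyz": [-15, 0, 25], "turn": 0},
    {"xyz": [0, 0, 35], "turn": 0},
    {"xyz": [0, 0, 25], "turn": 0},
    {"xyz": [0, 0, 10], "turn": 0},
  ],
)

```text
time_s: 59.52
position: [340.6, -371.4, 250.4]
tool_rot: [1.372, 1.57, -1.771]
ft_force: [0.5, -0.1, -0.8]
grip_width: 64.3
```

```bash
python3 - <<'E'
from h import *
f,T=snap('wrist','w42'); f,_=snap('top','top42'); f,_=snap('side','s42')
E
```

```text
(no output)
```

View pics/w42.png

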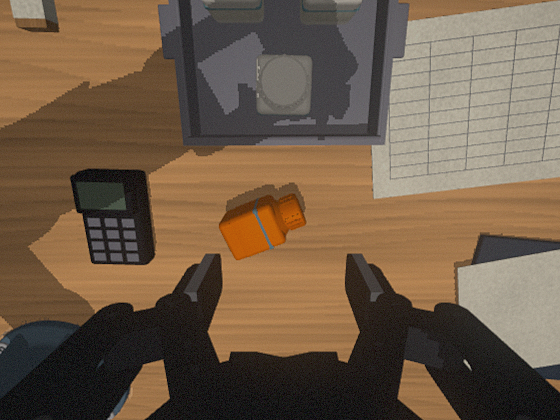

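View pics/top42.png

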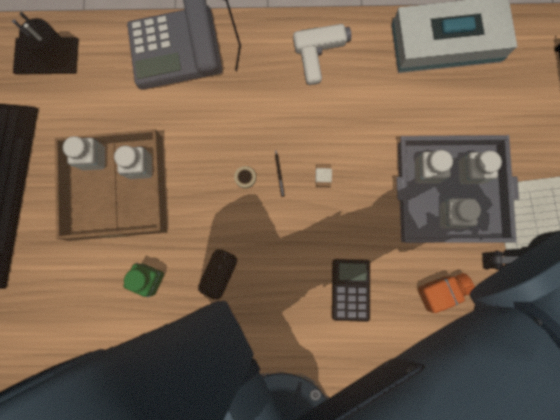

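View pics/s42.png

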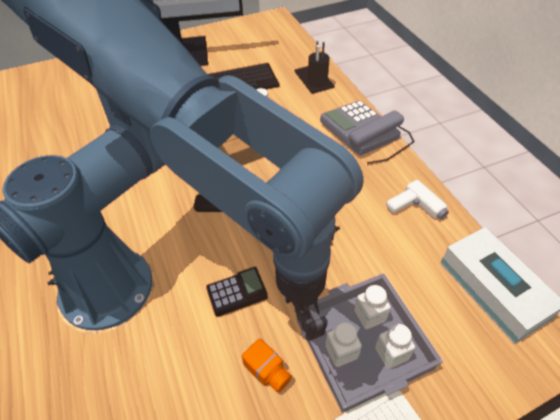

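```bash
python3 - <<'E'
from h import *
f=cv2.imread('pics/top42.png')
crop(f,45,125,175,245,6,'c42')
for xy in [(554,414),(559,322)]:
    print(proj('top',[[*xy,108],[*xy,6]]).round(1).tolist())
print(back('top',[[76,147],[125,157]],108).round())
print(back('top',[[439,163],[488,162],[466,210]],108).round())
E
```

```text
[[78.6, 157.2], [98.9, 168.4]]
[[123.0, 154.6], [139.0, 166.1]]
[[576. 421. 108.]
 [554. 318. 108.]]
[[ 538. -318.  108.]
 [ 540. -415.  108.]
 [ 443. -367.  108.]]
```

View pics/c42.png

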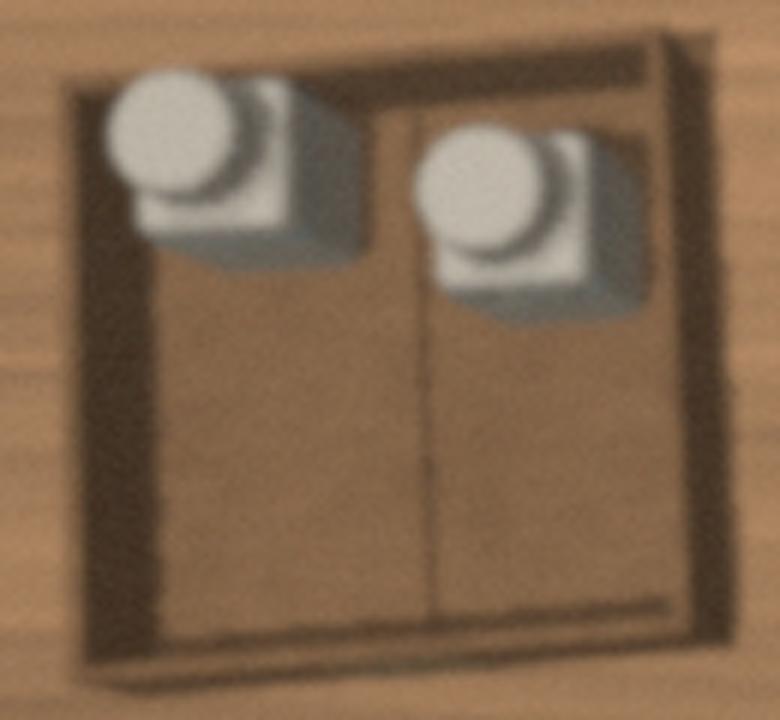

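```bash
python3 - <<'E'
from h import *
f=cv2.imread('pics/top42.png'); k=6
g=cv2.resize(f[125:245,45:175],None,fx=k,fy=k,interpolation=cv2.INTER_CUBIC)
for xy,yaw in [((575,421),2),((555,318),4)]:
    a=np.radians(yaw);R=np.array([[np.cos(a),-np.sin(a)],[np.sin(a),np.cos(a)]])
    c=(R@(28*np.array([[1,1],[1,-1],[-1,-1],[-1,1]]).T)).T+xy
    for z,col in [(6,(0,0,255)),(78,(0,255,0))]:
        p=(proj('top',np.c_[c,np.full(4,z)])-[45,125]+.5)*k
        cv2.polylines(g,[p.astype(np.int32)],True,col,1)
    t=np.linspace(0,6.28,40); p=(proj('top',np.c_[xy[0]+22*np.cos(t),xy[1]+22*np.sin(t),np.full(40,108)])-[45,125]+.5)*k
    cv2.polylines(g,[p.astype(np.int32)],True,(255,0,0),1)
cv2.imwrite('pics/c43.png',g)
E
```

```text
(no output)
```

View pics/c43.png

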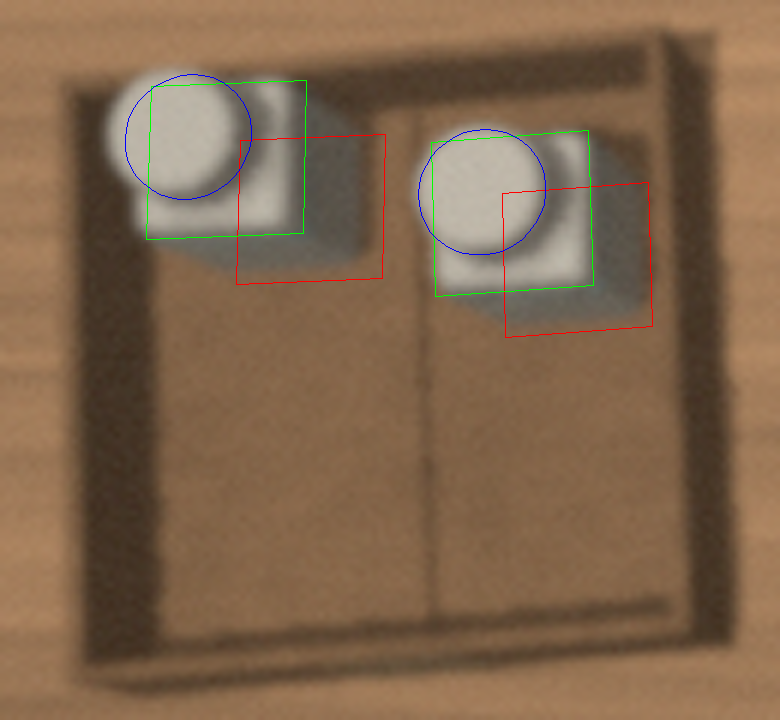

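```bash
python3 - <<'E'
from station import ctrl
print(ctrl.job_done(), ctrl.state()['time_s'])
E
```

```text
the job is handed in; nothing more can be done
the job is handed in; nothing more can be done
```

All five white jars on the desk are sorted and standing upright, and the job was handed in at about 60 s.

| Where | Weights felt at the wrist |
|---|---|
| Carton (2 jars) | about 90 g and 210 g |
| Tray (3 jars) | about 390 g, 400 g and 330 g |

- **Lying jars:** I could not tilt the tool, so I gripped each cap loosely and pivoted the jar up on its base edge. Then I gripped each one again by the body to place it.
- **Last checks:** the pictures show three jars upright in the tray and two in the carton. The pen, tape roll and staple box look unmoved, I left the orange and green look-alikes alone, and the arm is clear of everything.
- **Odd reading:** the lightest carton jar ended about 2 cm from where I set it, so it was probably knocked. Its outline still fits an upright jar, about 70 mm from the carton's middle along one side, inside the 90 mm limit. I left it there.
- **Uncertain readings:** the wrist force reading is noisy, so the averaged weights are good to about ±20 g. The 210 g jar falls in the 200–300 g band where either place is accepted. The top and wrist cameras disagreed by up to about 14 mm on the carton's centre.

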